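Hang the spring balance on the retort stand's snap hook, scale outward

ROBOT

A 7-joint arm with a two-finger parallel gripper is mounted at the origin on the work surface. World frame = base frame: x ahead of the robot, y to its left, z up, the work surface at z = 0. Lengths are in mm, angles in rad, forces in N, time in s.
With the tool pointing down it reaches from about 425 to 1025 mm from the base axis. Payload 9.4 kg.
Tool frame: the origin (TCP) lies at the very end of the fingers, on their centre line; the grasp point (between the pads) lies 19 mm behind it; x points along the fingers, z is the direction in which the jaws open and shut, and the axes are right-handed (so a half turn about x gives the same grasp; the last joint's range is limited). The gripper opens to 85 mm and grips with 20 to 120 N. Pads are 22 mm wide; open, the fingers measure 114 mm over their backs; the gripper's body (76 mm by 85 mm) begins 54 mm behind the grasp point. The pads swing forward as they close: fully open they stand 13 mm farther back than shut.
Start: joints at [-1.407, 0.599, -0.003, 1.599, 0.002, 0.943, -0.08], TCP at [172.902, 704.08, 231.275] pointing down, gripper open.
Joint ranges: [-2.57, 2.57], [-0.35, 1.97], [-1.29, 1.29], [0.11, 2.56], [-1.05, 4.19], [0.11, 1.86], [-2.63, 2.63]. Speed limits (rad/s): [2.22, 2.22, 3.01, 3.01, 3.14, 3.14, 3.14].

INTERFACE

Orientations are given as a unit quaternion [x, y, z, w].
In Python, from plant import * gives the robot as it stands.
- The arm moves only by the shell command python3 -m handwheel 'ROWS' [FORCE]. ROWS is JSON, a list of rows, each an object of numbers: "wx", "wy", "wz": the turn, a rotation vector about the tool's x, y, z in units of 8 degrees (1.0 is 8 degrees); "x", "y", "z": the shift along the tool's x, y, z in units of 40 mm (1.0 is 40 mm); "jaw": the opening in per cent of the stroke, from 0 (shut) to 100 (fully open). A call has 1 to 20 rows; each row is the pose to reach, as a shift and turn from the pose commanded when the call began, along the tool's axes at that moment; what a row does not reach only later rows make up. A row lasts 1/8 s, in which the tool goes at most 62.5 mm and 10.7 degrees, less where a joint would pass 70% of its speed; a pose out of reach is approached as far as the arm can. A call with a gripper value outside its range is refused whole. The fingers move at their own pace and stop on an object; FORCE is the grip in N (left out, the last holds). Time passes only in rows, so rows that repeat a pose let the fingers close. It gives the time, the measured TCP pose, the force and the opening at its end, in the units of the state.
- observe(): the state, without advancing time (a new reading comes with each control period).
- read_camera(name): name is "scene" or "top" or "wrist"; returns (picture, depth): 420x560x3 uint8, red, green, blue; 420x560 float32, mm along the optical axis (not along the pixel's ray), 0 where there is no reading.
- camera_params(name): a dict with "K" (3x3 intrinsics, pixels), "R" (3x3) and "t" (3): a world point X has camera coordinates R X + t; the wrist camera has in their place "mount" (4x4, takes a point from camera to tool coordinates, whose origin is the TCP and whose axes are the tool frame's). Camera axes: x right, y down, z forward; pixel columns grow to the right and rows downward; lengths in mm; the calibration is good to about 2 mm. A picture is of the moment at which its call begins: read the wrist's pose just before it. camera_params takes no time and is no camera call.
- close_job(): hands the job in, once; it reports no verdict.
The state is a dict: "clock": time; "q": joint angles; "joint_vel": joint speeds; "joint_efforts": joint torques, N m; "eef_pos": TCP position; "eef_rot": TCP orientation; "wrist_force": force on the tool from outside, world axes, zero at the start; "torque": the same for the moment, N m; "gripper_width": opening from 0.0 (shut) to 1.0 (fully open).
Only numpy, scipy, OpenCV 4.12 (cv2) and the standard library are available. Lean on these libraries where they do the work, as an engineer would, in place of code of your own. Each camera call takes 0.05 s, during which the arm holds its last target.

TASK

Take the flat spring balance out of the wooden block and hang it by its wire bail in the snap hook on the retort stand, pressed in past the spring gate so that the gate closes again above the bail, with the marked scale facing outward, away from the stand's rod. Be gentle: feel for the hook and never force it (stay under 20 N), let the balance hang free and still at the end, and leave everything else on the bench where it is.

Things in the scene. Friction and masses are not known exactly. Their poses are not given: they have to be found in the camera images.
- balance: Flat spring balance, 200 g: aluminium case 34 (y) x 16 (x) x 120 mm (z). Origin: centre of the case's underside; z up. The +x face is the marked one (white plate, graduations, pointer), -x is plain. A small load hook reaches 23 mm below the case. It starts upright in the block, the case's lower 20 mm in a pocket with 1 mm play; draw it 45 mm straight up to clear.
- bail (a point): Centre of the wire at the top of the balance's bail, 147.5 mm above the balance's origin. The bail is a rigid loop of 3 mm steel wire standing on the case in its y-z plane; inside 16 mm wide and 26 mm high, arched at the top.
- stand: Retort stand, fixed. Origin: on the bench on the rod's axis; +x: where the hook points (outward). Base plate 12 mm high, x -40 to 140, 110 mm wide; rod 12 mm thick, 330 mm high. A boss (34 x 30 mm, top 38.5 mm above the hook's seat) holds a snap hook of 5 mm steel rod lying in the stand's x-z plane, y = 0. The boss height differs each time and is NOT measured: see under_hook.
- under_hook (a point): Point of the stand at x = 110, y = 0 mm on the bench, below the inner face of the hook's tip. The SEAT (upper side of the hook's belly, where the bail comes to lie) is 210 to 270 mm above this point: feel for it or see it. Shank: level from the boss to x = 92, top 25 mm above the seat. Belly: x = 95 to 110, underside 5 mm below the seat. Tip: x = 110 to 115, top 10.5 mm above the seat.
- gate (a joint): Spring gate of the hook, rad: 0 shut, grows as pushed down and inward (max 0.7). A 2.4 mm wire sloping at 45 degrees from its pivot (x = 95, 22.5 mm above the seat) down to the tip (x = 110, 7.5 mm above). Spring 0.36 N m/rad: a bail pressed down on it at x about 106 opens it 0.3 rad with 3 to 6 N; once the wire's centre is under 4 mm above the seat, the gate springs shut above it.
- block: Wooden storage block, fixed, 150 (x) x 64 (y) x 48 mm (z); origin at the centre of its underside. The balance stands in the pocket at its middle, underside 28 mm above the bench, axes parallel to the block's.
- tube_a: Bystander: tubular spring balance, 20 mm diameter, 132 mm tall, standing loose in the block's round hole 50 mm to -x of its middle (underside 28 mm above the bench).
- tube_b: Bystander: the same, in the hole 50 mm to +x of the block's middle.
- bottle_a: Bystander: dropper bottle, 44 mm diameter, 107 mm tall, standing; origin under its centre.
- bottle_b: Bystander: dropper bottle as bottle_a.
- bottle_c: Bystander: dropper bottle as bottle_a.
- tile: Bystander: white ceramic spotting tile 60 x 110 x 12 mm lying on the bench; origin under its centre.
- beaker: Bystander: glass beaker, 68 mm diameter, 95 mm tall; origin under its centre.
Not all that is in view belongs to the job. What is shaped like the block but purple or turquoise is not meant.

How it is judged:
By the outcome, as a careful person would: the job done as asked, in the order asked, and still so for the second after the job is handed in, with the robot touching nothing.
It also fails if it takes over 69 s, if anything falls off the work surface, if the arm or the gripper's body presses on something with over 40 N, if the wrist force passes 120 N, or if a joint passes its speed limit or range.

## Working session

There is one attempt and no reset: what is moved stays moved. The work goes in short steps, Python scripts to look and compute and a shell command to move; the robot and the scene stay as the last step left them, time stands still between calls to the robot, and variables do not carry over. Pictures are saved under pics/ and viewed, and the job is handed in when it is done.

```bash
ls; mkdir -p pics; python3 - <<'E'
from plant import *
import cv2,numpy as np
print(observe())
for n in ["scene","top","wrist"]:
    p,d=read_camera(n); np.savez(f"pics/{n}0.npz",p=p,d=d); cv2.imwrite(f"pics/{n}0.png",p[:,:,::-1]); print(n,camera_params(n))
E
```

```text
pics
{'clock': 0.0, 'q': array([-1.40666046,  0.60013804, -0.00256812,  1.60014223,  0.00178696,
        0.94290765, -0.07980614]), 'joint_vel': array([-2.89161946e-04, -7.67974451e-04,  4.40590734e-05,  8.10977475e-04,
       -2.65716843e-04, -1.69649522e-03, -2.41037753e-04]), 'joint_efforts': array([-2.43994298e-03, -7.76459670e+01,  1.56305540e+00, -2.58012611e+01,
        1.21243243e-02,  8.74032907e-03, -3.11495239e-05]), 'eef_pos': array([172.80622726, 703.60657693, 230.4028582 ]), 'eef_rot': array([-0.43671393,  0.55684389,  0.43595349,  0.55601293]), 'wrist_force': array([0.13880524, 0.54752633, 0.40144547]), 'torque': array([-0.0367756 , -0.03349194,  0.01546592]), 'gripper_width': 0.9959724924393801}
scene {'K': array([[442.46218779,   0.        , 276.04655823],
       [  0.        , 442.46218779, 205.86001557],
       [  0.        ,   0.        ,   1.        ]]), 'R': array([[ 0.1460835 ,  0.98912503,  0.01706729],
       [ 0.58605373, -0.07262914, -0.80701055],
       [-0.79699475,  0.12789328, -0.59029033]]), 't': array([  15.46531701, -196.25622146, 1651.09333127])}
to
[... 190 characters left out ...]
0.99990423,  0.00882856],
       [-0.98872536,  0.0092191 , -0.14945626],
       [ 0.14936055, -0.0103219 , -0.98872892]]), 't': array([ -80.26077508,  578.05684718, 1438.39417249])}
wrist {'K': array([[314.30876009,   0.        , 278.17136679],
       [  0.        , 314.30876009, 208.07317858],
       [  0.        ,   0.        ,   1.        ]]), 'mount': array([[ 6.21152138e-04, -2.97505759e-01,  9.54719822e-01,
        -1.43795342e+02],
       [-5.00469528e-05, -9.54720014e-01, -2.97505786e-01,
         7.47662182e+01],
       [ 9.99999806e-01,  1.37015537e-04, -6.07915635e-04,
         1.61776306e-01],
       [ 0.00000000e+00,  0.00000000e+00,  0.00000000e+00,
         1.00000000e+00]])}
```

View pics/scene0.png

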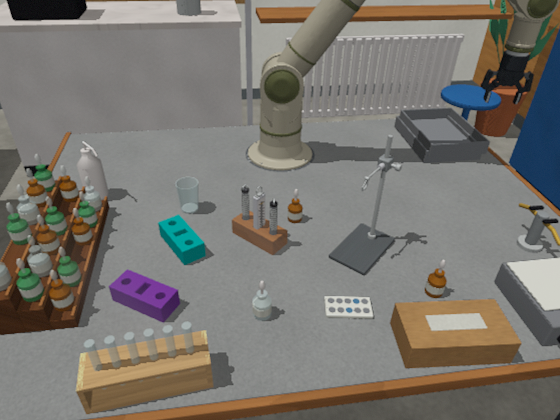

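View pics/top0.png

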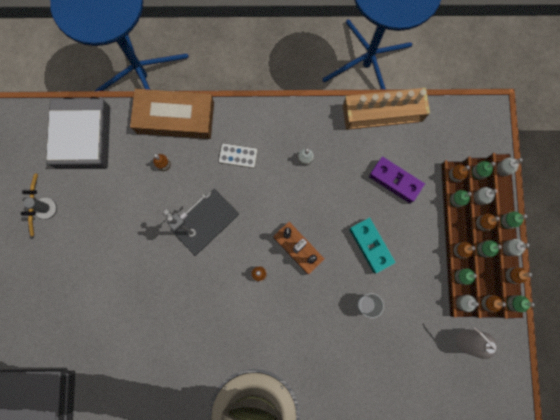

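View pics/wrist0.png

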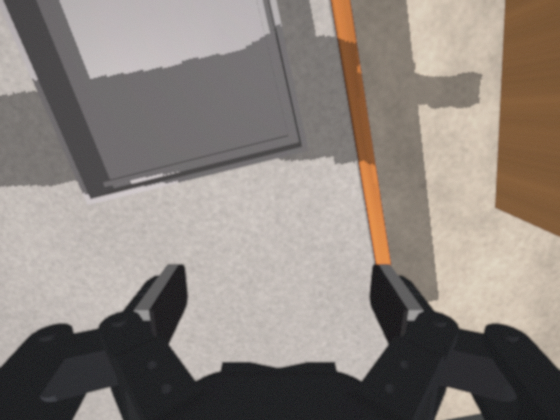

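The scene picture shows these candidates:
- Flat balance in the brown block, about (260,208).
- Tubes either side of it, at (245,200) and (273,215).
- Turquoise block (181,238) and purple block (145,293), which are decoys with no balance in them.

The stand is at (375,200), with its hook at about (370,185). I choose the object at (260,208) and will check it in close crops.

```bash
cat > h.py <<'E'
import numpy as np,cv2
from plant import *
from scipy.spatial.transform import Rotation as Rn
def load(f): z=np.load(f); return z['p'],z['d']
def w(name,u,v,d):
    c=camera_params(name);K=c['K']
    X=np.linalg.inv(K)@np.array([u,v,1.])*d
    return c['R'].T@(X-c['t'])
def cloud(name,d):
    c=camera_params(name);K=c['K'];h,wd=d.shape
    u,v=np.meshgrid(np.arange(wd),np.arange(h))
    X=np.stack([(u-K[0,2])/K[0,0]*d,(v-K[1,2])/K[1,1]*d,d],-1)
    P=(X-c['t'])@c['R']; P[d==0]=np.nan
    return P
def proj(name,X):
    c=camera_params(name);x=c['K']@(c['R']@np.array(X,float)+c['t']);return x[:2]/x[2]
def crop(p,u0,v0,u1,v1,s,fn):
    cv2.imwrite(fn,cv2.resize(p[v0:v1,u0:u1,::-1],None,fx=s,fy=s,interpolation=cv2.INTER_CUBIC))
E
python3 - <<'E'
from h import *
p,d=load('pics/scene0.npz'); crop(p,225,175,325,255,7,'pics/s_blk.png'); crop(p,330,130,410,270,4,'pics/s_std.png')
p,d=load('pics/top0.npz'); crop(p,230,210,350,290,6,'pics/t_blk.png'); crop(p,150,170,250,260,6,'pics/t_std.png')
E
```

```text
(no output)
```

View pics/s_blk.png

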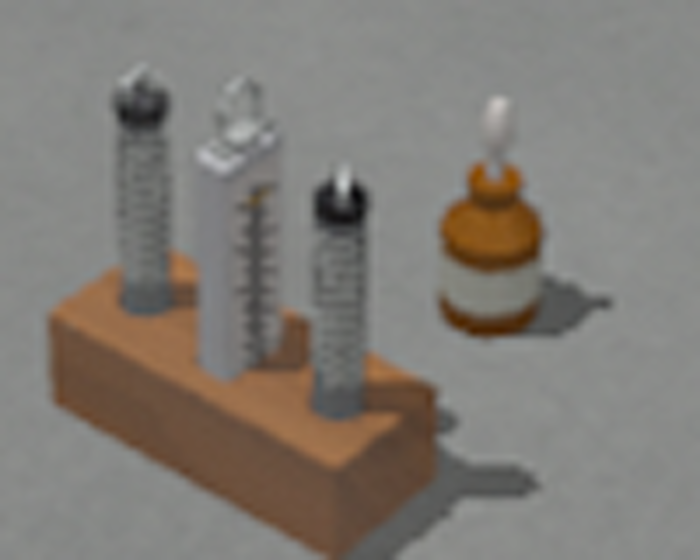

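View pics/s_std.png

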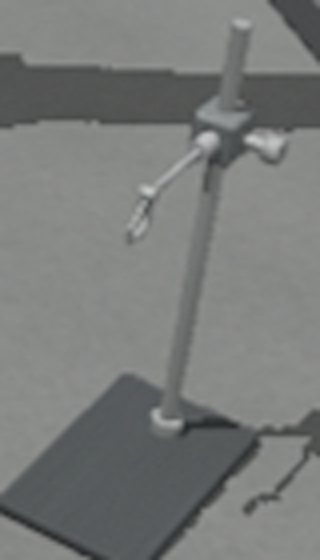

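View pics/t_blk.png

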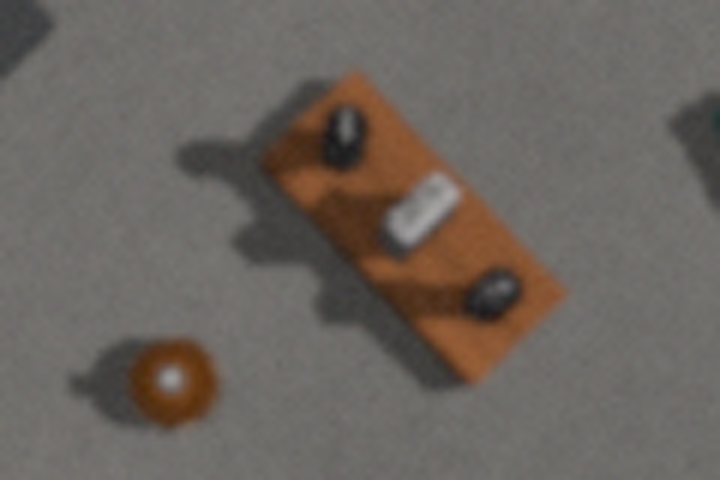

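View pics/t_std.png

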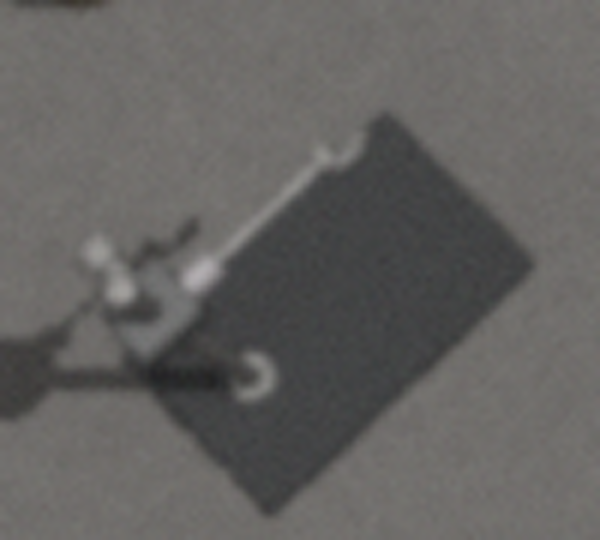

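The crop confirms the flat case with graduations on its face toward the tube at (273,215), in the brown block. In the top view, the hook tip is at about (210,195) and the rod foot at about (192,232). Next I fit the poses.

```bash
python3 - <<'E'
from h import *
for n in ['top','scene']:
    p,d=load(f'pics/{n}0.npz');P=cloud(n,d)
    print(n,'bench z',np.nanmedian(P[230:300,100:160,2]) if n=='top' else np.nanmedian(P[240:270,215:240,2]))
    hsv=cv2.cvtColor(p,cv2.COLOR_RGB2HSV).astype(int)
    b=(225,210,345,290) if n=='top' else (225,185,295,255)
    m=np.zeros(d.shape,bool);m[b[1]:b[3],b[0]:b[2]]=1
    z=P[...,2]
    wood=m&(hsv[...,1]>90)&(hsv[...,0]<20)&(abs(z-48)<8)
    q=P[wood];q=q[(q[:,0]-np.nanmedian(q[:,0]))**2+(q[:,1]-np.nanmedian(q[:,1]))**2<90**2]
    r=cv2.minAreaRect(q[:,:2].astype(np.float32));print('block',r,len(q),np.median(q[:,2]))
    m2=m&(z>130);q=P[m2];
    for lo,hi in ((130,142),(142,152),(152,166),(166,190)):
        s=m2&(z>lo)&(z<=hi)
        vv,uu=np.nonzero(s)
        print(lo,hi,[(u,v,*P[v,u].round(0)) for u,v in zip(uu,vv)][:40])
    b=(150,170,250,262) if n=='top' else (325,215,400,275)
    m=np.zeros(d.shape,bool);m[b[1]:b[3],b[0]:b[2]]=1
    s=m&(abs(z-12)<7)&(p.astype(int).sum(-1)<240)
    s=cv2.morphologyEx(s.astype(np.uint8),cv2.MORPH_OPEN,np.ones((3,3)))>0
    q=P[s];r=cv2.minAreaRect(q[:,:2].astype(np.float32));print('base',r,len(q),np.median(q[:,2]));print(cv2.boxPoints(r))
p,d=load('pics/top0.npz');P=cloud('top',d)
s=np.zeros(d.shape,bool);s[165:240,150:225]=1;s&=P[...,2]>150
vv,uu=np.nonzero(s)
print([(int(u),int(v),*P[v,u].round(0).astype(int).tolist()) for u,v in zip(uu,vv)])
p,d=load('pics/scene0.npz');P=cloud('scene',d)
s=np.zeros(d.shape,bool);s[130:220,355:405]=1;s&=P[...,2]>150
vv,uu=np.nonzero(s)
print([(int(u),int(v),*P[v,u].round(0).astype(int).tolist()) for u,v in zip(uu,vv)])
E
```

```text
top bench z -0.7676870816773984
block ((473.605712890625, -131.7690887451172), (149.64141845703125, 64.0166015625), 43.08516311645508) 869 47.124634749703965
130 142 [(np.int64(289), np.int64(229), np.float64(515.0), np.float64(-104.0), np.float64(141.0)), (np.int64(289), np.int64(230), np.float64(512.0), np.float64(-104.0), np.float64(141.0)), (np.int64(284), np.int64(231), np.float64(510.0), np.float64(-90.0), np.float64(141.0)), (np.int64(284), np.int64(232), np.float64(507.0), np.float64(-90.0), np.float64(142.0)), (np.int64(288), np.int64(233), np.float64(504.0), np.float64(-101.0), np.float64(141.0)), (np.int64(289), np.int64(233), np.float64(504.0), np.float64(-104.0), np.float64(142.0)), (np.int64(290), np.int64(233), np.float64(505.0), np.float64(-107.0), np.float64(130.0)), (np.int64(285), np.int64(234), np.float64(502.0), np.float64(-93.0), np.float64(140.0)), (np.int64(301), np.int64(239), np.float64(488.0), np.float64(-136.0), np.float64(141.0)), (np.int64(302), np.int64(239), np.float64(488.0), np.float64(-139.0), np.float64(141.0)), (np.int64(305), np.int64(242), np.fl
[... 28228 characters left out ...]
378, 192, 522, 174, 165), (379, 192, 523, 177, 166), (380, 192, 526, 178, 168), (381, 192, 525, 181, 167), (382, 192, 524, 185, 165), (378, 193, 520, 176, 160), (379, 193, 526, 176, 165), (380, 193, 527, 178, 165), (381, 193, 525, 182, 163), (378, 194, 521, 176, 158), (379, 194, 526, 176, 162), (380, 194, 525, 180, 160), (381, 194, 523, 183, 159), (377, 195, 518, 175, 153), (378, 195, 524, 175, 157), (379, 195, 525, 178, 157), (380, 195, 527, 180, 158), (381, 195, 525, 183, 157), (377, 196, 521, 174, 152), (378, 196, 526, 175, 155), (379, 196, 524, 178, 154), (380, 196, 529, 179, 157), (381, 196, 526, 183, 155), (378, 197, 524, 176, 150), (379, 197, 528, 177, 153), (380, 197, 528, 180, 153)]
```

```bash
python3 - <<'E'
import plant;print([n for n in dir(plant) if n[0]!='_'])
from h import *
o=observe();R=Rn.from_quat(o['eef_rot']).as_matrix();print(R.round(3))
p,d=load('pics/scene0.npz');P=cloud('scene',d);z=P[...,2]
m=np.zeros(d.shape,bool);m[215:275,325:400]=1
s=m&(abs(z-12)<7)&(p.astype(int).sum(-1)<240)
s=cv2.morphologyEx(s.astype(np.uint8),cv2.MORPH_OPEN,np.ones((3,3)))>0
q=P[s];r=cv2.minAreaRect(q[:,:2].astype(np.float32));print('base',r,np.median(q[:,2]))
# rod axis from scene/top
for n,b in (('scene',(355,130,405,230)),('top',(150,170,250,260))):
    p,d=load(f'pics/{n}0.npz');P=cloud(n,d);z=P[...,2]
    S=P[b[1]:b[3],b[0]:b[2]].reshape(-1,3);S=S[S[:,2]>100]
    e=np.array([.7071,-.7071,0]);f=np.array([.7071,.7071,0]);o=np.array([518.6,178.4,0])
    a=(S-o)@e;l=(S-o)@f
    k=(a>35)&(a<85);print(n,'shank lat',np.median(l[k]),'z95',np.percentile(S[k,2],[50,90]))
    k=(a>88);print('hook',[(int(x),int(y),int(zz)) for x,y,zz in zip(a[k],l[k],S[k,2])])
    k=(S[:,2]>100)&(S[:,2]<220)&(a<30);print('rod',np.median(a[k]),np.median(l[k]))
E
```

```text
['PlanningError', 'camera_params', 'close_job', 'observe', 'read_camera']
[[-0.    -0.971  0.238]
 [-0.001  0.238  0.971]
 [-1.    -0.    -0.001]]
base ((521.114501953125, 208.21234130859375), (13.438592910766602, 29.988107681274414), 16.36261558532715) 12.454725011274
scene shank lat 2.7639934131571224 z95 [256.5530736  257.54432217]
hook [(96, -2, 259), (98, 0, 261), (94, 1, 259), (89, 1, 257), (99, -3, 257), (100, 0, 259), (97, 0, 258), (97, 3, 259), (97, 5, 260), (100, -2, 255), (98, 0, 255), (97, 1, 256), (99, 4, 258), (95, 5, 256), (97, -1, 251), (97, 1, 253), (97, 3, 253), (91, 4, 251), (101, 1, 252), (96, 1, 250), (95, 3, 249), (99, -1, 247), (100, 1, 248), (94, 1, 245), (92, 2, 245), (105, 0, 248), (92, -1, 240), (92, 0, 241), (105, 0, 245), (103, 0, 244), (94, 0, 239), (94, 1, 240), (106, 0, 242), (93, 0, 236), (94, 2, 237), (110, 0, 242), (108, 1, 241), (96, -1, 234), (96, 1, 235), (92, 1, 233), (114, 0, 241), (113, 1, 241), (95, -1, 230), (98, 2, 233), (114, 0, 238), (113, 1, 238), (99, -1, 230), (101, 1, 232), (97, 2, 230), (113, 0, 234), (115, 2, 237), (106, 1, 232), (102, 2, 230), (115, 0, 233), (111, 1, 231), (105, 1, 229), (113, 0, 229), (114, 3, 231)]
rod 4.970764087228428 4.791150482000855
top shank lat 3.0295256660815304 z95 [255.65018109 258.94490195]
hook [(112, 2, 240), (114, 0, 242), (109, 2, 241), (111, 1, 236), (113, 0, 234), (98, 5, 259), (99, 3, 258), (103, 2, 248), (105, 1, 244), (107, 3, 229), (109, 1, 226), (111, 0, 230), (94, 5, 258), (96, 5, 251), (97, 1, 259), (99, 1, 252), (104, 2, 229), (105, 0, 231), (92, 3, 257), (94, 1, 259), (96, 0, 257), (98, -1, 256), (100, 3, 226), (102, 0, 232), (89, 3, 256), (91, 3, 250), (92, 1, 250), (94, -2, 259), (96, 0, 246), (98, 2, 224), (89, 0, 255), (90, -1, 257), (92, -1, 247), (95, 1, 229)]
rod 2.179851475328626 0.2337594839568691
```

```bash
python3 -c "
import cv2;a=cv2.imread('pics/scene0.png');cv2.imwrite('pics/arm.png',cv2.resize(a[0:180,220:560],None,fx=2.3,fy=2.3))"
```

```text
(no output)
```

View pics/arm.png

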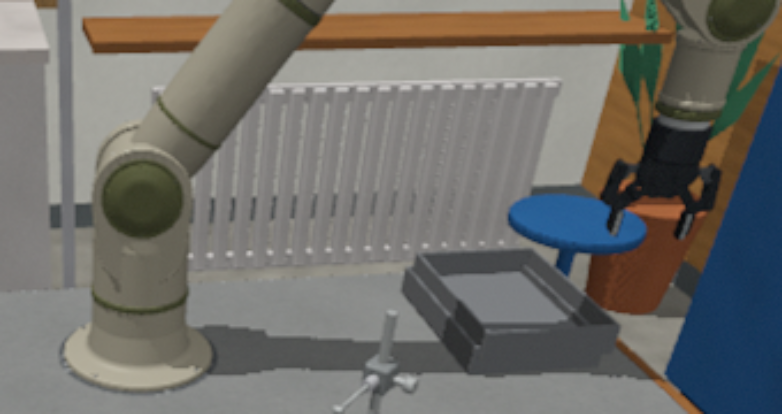

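```bash
cat > log.py <<'E'
from h import *
import json
o=observe()
open('data.jsonl','a').write(json.dumps({k:np.array(o[k]).tolist() for k in('q','eef_pos','eef_rot','clock')})+'\n')
print(round(float(o['clock']),2),o['q'].round(3),o['eef_pos'].round(1),Rn.from_quat(o['eef_rot']).as_matrix().round(3).tolist(),o['wrist_force'].round(1))
E
python3 log.py
python3 -m handwheel '[{"x":-1.5},{"x":-3,"wz":1},{"x":-4.5,"wz":2},{"x":-4.5,"wz":2}]'; python3 log.py
python3 -m handwheel '[{"wx":1,"wy":1},{"wx":2,"wy":2},{"wx":2,"wy":2}]'; python3 log.py
```

```text
0.15 [-1.407  0.6   -0.003  1.6    0.002  0.943 -0.08 ] [172.8 703.7 230.6] [[-0.0, -0.971, 0.238], [-0.001, 0.238, 0.971], [-1.0, -0.0, -0.001]] [-0.3 -0.1 -1.2]
0.15 [-1.407  0.6   -0.003  1.6    0.002  0.943 -0.08 ] [172.8 703.7 230.6] [[-0.0, -0.971, 0.238], [-0.001, 0.238, 0.971], [-1.0, -0.0, -0.001]] [-0.3 -0.1 -1.2]
0.15 [-1.407  0.6   -0.003  1.6    0.002  0.943 -0.08 ] [172.8 703.7 230.6] [[-0.0, -0.971, 0.238], [-0.001, 0.238, 0.971], [-1.0, -0.0, -0.001]] [-0.3 -0.1 -1.2]$[0]: bad value
$[0]: bad value
```

```bash

python3 -m handwheel '[{"wx":0,"wy":0,"wz":0,"x":-1.5,"y":0,"z":0,"jaw":100},{"wx":0,"wy":0,"wz":1,"x":-3,"y":0,"z":0,"jaw":100},{"wx":0,"wy":0,"wz":2,"x":-4.5,"y":0,"z":0,"jaw":100},{"wx":0,"wy":0,"wz":2,"x":-4.5,"y":0,"z":0,"jaw":60}]'; python3 log.py
python3 -m handwheel '[{"wx":1,"wy":1,"wz":0,"x":0,"y":0,"z":0,"jaw":40},{"wx":2,"wy":2,"wz":0,"x":0,"y":0,"z":0,"jaw":40},{"wx":2,"wy":2,"wz":0,"x":0,"y":0,"z":0,"jaw":40}]'; python3 log.py
```

```text
clock: 0.65
eef_pos: [177.5, 704.6, 416.2]
eef_rot: [-0.351, 0.61, 0.51, 0.494]
wrist_force: [0.4, 0.7, -1.5]
gripper_width: 0.816
0.65 [-1.22   0.49  -0.097  1.364 -0.243  1.294  0.086] [177.5 704.6 416.2] [[-0.265, -0.933, 0.244], [0.075, 0.233, 0.97], [-0.961, 0.275, 0.008]] [ 0.4  0.7 -1.5]
clock: 1.02
eef_pos: [172.4, 704.8, 407.5]
eef_rot: [-0.352, 0.739, 0.364, 0.444]
wrist_force: [-0.1, 0.7, -0.7]
gripper_width: 0.399
1.02 [-1.264  0.644 -0.032  1.143 -0.277  1.656 -0.186] [172.4 704.8 407.5] [[-0.359, -0.843, 0.4], [-0.197, 0.488, 0.85], [-0.912, 0.226, -0.341]] [-0.1  0.7 -0.7]
```

```bash
cat > to.py <<'E'
from h import *
def tgt(yawdeg,theta,up=1):
    t=np.deg2rad(theta);y=np.deg2rad(yawdeg)  # balance x yaw; tool points toward balance +y side
    bx=np.array([np.cos(y),np.sin(y),0]);by=np.array([-np.sin(y),np.cos(y),0])
    x=np.sin(t)*by+np.array([0,0,-np.cos(t)]);z=bx*up;return np.column_stack([x,np.cross(z,x),z])
def rows(pos,R=None,cur=None):
    o=observe();Rc=Rn.from_quat(o['eef_rot']).as_matrix();pc=o['eef_pos']
    s=Rc.T@(np.array(pos,float)-pc)/40
    w=Rn.from_matrix(Rc.T@R).as_rotvec(degrees=True)/8 if R is not None else np.zeros(3)
    print('xyz',s.round(3),'w',w.round(3),'|s|mm',round(np.linalg.norm(s)*40),'|w|deg',round(np.linalg.norm(w)*8))
E
python3 - <<'E'
from to import *
rows([420,420,430]); 
for up in(1,-1): rows([560,-150,430],tgt(43,50,up))
E
```

```text
xyz [-1.33  -8.564 -3.77 ] w [0. 0. 0.] |s|mm 378 |w|deg 0
xyz [  0.223 -18.465 -14.488] w [ 1.004 -3.586  4.885] |s|mm 939 |w|deg 49
xyz [  0.223 -18.465 -14.488] w [-19.622  -7.134  -5.238] |s|mm 939 |w|deg 172
```

```bash

python3 -m handwheel '[{"wx":0,"wy":0,"wz":0,"x":-0.2,"y":-1.3,"z":-0.6,"jaw":40},{"wx":0,"wy":0,"wz":0,"x":-0.4,"y":-2.6,"z":-1.2,"jaw":40},{"wx":0.2,"wy":-0.7,"wz":1,"x":-0.6,"y":-3.9,"z":-1.8,"jaw":40},{"wx":0.4,"wy":-1.4,"wz":2,"x":-0.8,"y":-5.2,"z":-2.4,"jaw":40}]'; python3 log.py
python3 - <<'E'
from to import *
rows([420,350,430],tgt(43,50,1)) 
E
```

```text
clock: 1.52
eef_pos: [321.9, 525.8, 425.3]
eef_rot: [-0.193, 0.741, 0.437, 0.471]
wrist_force: [1.8, -0.7, 0.5]
gripper_width: 0.399
1.52 [-0.854  0.428 -0.031  1.52  -0.46   1.443  0.193] [321.9 525.8 425.3] [[-0.481, -0.698, 0.53], [0.126, 0.543, 0.83], [-0.867, 0.466, -0.173]] [ 1.8 -0.7  0.5]
xyz [-1.835 -4.045 -2.372] w [ 0.621 -2.115  2.853] |s|mm 201 |w|deg 29
```

```bash
cat > fit.py <<'E'
import json,numpy as np,itertools
from scipy.optimize import least_squares
from scipy.spatial.transform import Rotation as Rn
D=[json.loads(l) for l in open('data.jsonl')]
D={d['clock']:d for d in D}.values()
Q=np.array([d['q'] for d in D]);X=np.array([d['eef_pos'] for d in D]);RR=Rn.from_quat([d['eef_rot'] for d in D])
A='zyzyzyz'
def fk(p,s,q,full=False):
    b,H,L1,L2,L3,o1,o2,o3,e1,c7=p[:10]
    tr=[(0,0,H),(0,o1,0),(0,0,L1),(e1,o2,0),(0,0,L2),(0,o3,0),(0,0,L3)]
    T=np.eye(4);T[:3,:3]=Rn.from_euler('z',b).as_matrix();J=[]
    for i in range(7):
        M=np.eye(4);M[:3,:3]=Rn.from_euler(A[i],s[i]*q[i]).as_matrix();M2=np.eye(4);M2[:3,3]=tr[i]
        T=T@M2@M if i<0 else T@M@M2
        J.append(T[:3,3].copy())
    C=np.eye(4);C[:3,:3]=np.array([[0,0,1],[0,1,0],[-1,0,0]]).T if 0 else np.column_stack([[0,0,1],[np.cos(c7),np.sin(c7),0],np.cross([0,0,1],[np.cos(c7),np.sin(c7),0])])
    T=T@C
    return (T,J) if full else T
def res(p,s):
    r=[]
    for q,x,R in zip(Q,X,RR):
        T=fk(p,s,q); r+=list((T[:3,3]-x)); r+=list(300*(R.inv()*Rn.from_matrix(T[:3,:3])).as_rotvec())
    return r
if __name__=='__main__':
    out=[]
    for s1,s3,s5,s7 in itertools.product([1,-1],repeat=4):
      s=[s1,1,s3,1,s5,1,s7]
      for b in(0,3.1):
       for c7 in(0,1.57,-1.57,3.14):
        f=least_squares(res,[b,350,500,500,300,0,0,0,0,c7],args=(s,))
        out.append((f.cost,s,f.x.round(3).tolist()))
    out.sort(key=lambda t:t[0])
    for o in out[:4]:print(o)
    json.dump(out[0][1:],open('kin.json','w'))
E
python3 fit.py
```

```text
(np.float64(7.21817835557574e-26), [-1, 1, -1, 1, -1, 1, -1], [0.0, 283.6, 646.944, 442.251, 326.69, -29.9, -26.4, -0.35, 0.0, 1.571])
(np.float64(9.4479189723838e-26), [-1, 1, -1, 1, -1, 1, -1], [0.0, 283.6, 646.944, 442.251, 326.69, -29.9, -26.4, -0.35, 0.0, 1.571])
(np.float64(9.699282104261489e-26), [-1, 1, -1, 1, -1, 1, -1], [0.0, 283.6, 646.944, 442.251, 326.69, -29.9, -26.4, -0.35, 0.0, 1.571])
(np.float64(1.0013926671879876e-25), [-1, 1, -1, 1, -1, 1, -1], [0.0, 283.6, 646.944, 442.251, 326.69, -29.9, -26.4, -0.35, 0.0, 1.571])
```

```bash
cat > ik.py <<'E'
from to import *
import fit,json
s,p=json.load(open('kin.json'))
LO=np.array([-2.57,-.35,-1.29,.11,-1.05,.11,-2.63]);HI=np.array([2.57,1.97,1.29,2.56,4.19,1.86,2.63])
def ik(pos,R,q0,n=30,seed=0):
    rng=np.random.default_rng(seed);best=[]
    Rt=Rn.from_matrix(R)
    def f(q):
        T=fit.fk(p,s,q);return np.r_[(T[:3,3]-pos)/10,30*(Rt.inv()*Rn.from_matrix(T[:3,:3])).as_rotvec(),.02*(q-q0)]
    for k in range(n):
        st=np.clip(q0 if k==0 else rng.uniform(LO,HI),LO+.01,HI-.01)
        r=least_squares(f,st,bounds=(LO+.03,HI-.03))
        e=np.linalg.norm(r.fun[:6]);best.append((e<.05,-r.cost,e,r.x))
    best.sort(key=lambda t:(t[0],t[1]));return best[-1]
from scipy.optimize import least_squares
BX,BY,YB=474.5,-132.3,42.9
SX,SY,YS=518.6,178.9,-45.
E
python3 - <<'E'
from ik import *
q0=observe()['q']
ys=np.deg2rad(YS);seat=np.array([SX,SY,232])+105*np.array([np.cos(ys),np.sin(ys),0])
for th in (35,45,50,55,60,70):
    R=tgt(YB,th);g=np.array([BX,BY,136.]);b=ik(g+19*R[:,0],R,q0,20)
    R2=tgt(YS,th);g2=seat+[0,0,1.5-147.5+108];b2=ik(g2+19*R2[:,0],R2,b[3],20)
    print(th,b[0],round(b[2],3),b[3].round(2),'| stand',b2[0],round(b2[2],3),b2[3].round(2))
    for bb in(b,b2):
        T,J=fit.fk(p,s,bb[3],True);print('   elbow',J[2].round(),'wrist',J[4].round())
E
```

```text
Traceback (most recent call last):
  File "ik.py", line 12, in ik
    r=least_squares(f,st,bounds=(LO+.03,HI-.03))
ValueError: Initial guess is outside of provided bounds
```

```bash
sed -i 's/LO+.01,HI-.01/LO+.04,HI-.04/' ik.py
cat > feas.py <<'E'
from ik import *
q0=observe()['q']
ys=np.deg2rad(YS);seat=np.array([SX,SY,232])+105*np.array([np.cos(ys),np.sin(ys),0])
for th in (35,45,50,55,60,70):
    R=tgt(YB,th);g=np.array([BX,BY,136.]);b=ik(g+19*R[:,0],R,q0,20)
    R2=tgt(YS,th);g2=seat+[0,0,1.5-147.5+108];b2=ik(g2+19*R2[:,0],R2,b[3],20)
    print(th,b[0],round(b[2],3),b[3].round(2),'| stand',b2[0],round(b2[2],3),b2[3].round(2))
    for bb in(b,b2):
        T,J=fit.fk(p,s,bb[3],True);print('   elbow',J[2].round(),'wrist',J[4].round())
E
python3 feas.py
```

```text
35 True 0.0 [ 0.3   0.72  0.04  1.9  -0.33  1.1   1.33] | stand True 0.0 [ 0.72  0.81 -1.26  2.23  1.63  0.43 -2.47]
   elbow [ 398. -156.  770.] wrist [ 595. -261.  388.]
   elbow [ 332. -334.  728.] wrist [468. -20. 446.]
45 True 0.0 [ 0.35  0.8   0.02  1.82 -0.35  1.28  1.34] | stand True 0.0 [ 0.65  0.72 -0.99  2.32  2.9   0.27  2.6 ]
   elbow [ 425. -185.  736.] wrist [ 623. -291.  354.]
   elbow [ 322. -282.  770.] wrist [439. -49. 411.]
50 True 0.0 [ 0.37  0.84  0.    1.78 -0.35  1.36  1.35] | stand True 0.0 [ 0.71  0.8  -1.06  2.35  2.97  0.36  2.6 ]
   elbow [ 438. -200.  717.] wrist [ 635. -305.  334.]
   elbow [ 331. -324.  736.] wrist [426. -62. 392.]
55 True 0.0 [ 0.39  0.88 -0.01  1.74 -0.36  1.44  1.34] | stand True 0.0 [ 0.76  0.87 -1.11  2.38  3.05  0.46  2.6 ]
   elbow [ 450. -215.  697.] wrist [ 646. -317.  313.]
   elbow [ 341. -362.  698.] wrist [415. -74. 370.]
60 True 0.0 [ 0.4   0.92 -0.03  1.71 -0.36  1.51  1.34] | stand True 0.0 [ 0.79  0.95 -1.14  2.41  3.13  0.54  2.6 ]
   elbow [ 461. -230.  676.] wrist [ 656. -327.  290.]
   elbow [ 351. -395.  658.] wrist [404. -84. 348.]
70 True 0.0 [ 0.44  1.   -0.07  1.65 -0.37  1.66  1.33] | stand True 0.0 [ 0.83  1.11 -1.16  2.45  3.32  0.69  2.6 ]
   elbow [ 481. -259.  632.] wrist [ 672. -344.  241.]
   elbow [ 368. -447.  574.] wrist [ 388. -100.  299.]
```

```bash
cat > sim.py <<'E'
from ik import *
from scipy.spatial.transform import Slerp
def step(pos,R,q,reg=.02,qr=None):
    Rt=Rn.from_matrix(R)
    qr=q if qr is None else qr
    def f(x):
        T=fit.fk(p,s,x);return np.r_[(T[:3,3]-pos)/10,30*(Rt.inv()*Rn.from_matrix(T[:3,:3])).as_rotvec(),reg*(x-qr)]
    r=least_squares(f,np.clip(q,LO+.021,HI-.021),bounds=(LO+.02,HI-.02));return r.x,np.linalg.norm(r.fun[:6])
def track(q,way,n=20):
    # way: list of (pos,R)
    T=fit.fk(p,s,q);cp,cR=T[:3,3],T[:3,:3];out=[]
    for pos,R in way:
        sl=Slerp([0,1],Rn.from_matrix([cR,R]))
        for k in range(1,n+1):
            t=k/n;q2,e=step(cp+(pos-cp)*t,sl(t).as_matrix(),q);out.append((e,np.abs(q2-q).max(),q2));q=q2
        cp,cR=pos,R
    return out
if __name__=='__main__':
    ys=np.deg2rad(YS);c,sn=np.cos(ys),np.sin(ys)
    q0=observe()['q'];print('now',q0.round(2))
    for th in(40,45,50):
      for up in(1,-1):
        Rb=tgt(YB,th,up);gb=np.array([BX,BY,136.])
        Rs=tgt(YS,th,up);gs=np.array([SX+105*c,SY+105*sn,232+1.5-147.5+108]);gs2=gs+[40*c,40*sn,20]
        way=[(gb+[0,0,150]+19*Rb[:,0],Rb),(gb+19*Rb[:,0],Rb),(gb+[0,0,120]+19*Rb[:,0],Rb)]
        for k in(.25,.5,.75,1):
            Rk=tgt(YB+(YS-YB)*k,th,up);gk=(gb+[0,0,120])*(1-k)+(gs2+[0,0,60])*k
            way.append((gk+19*Rk[:,0],Rk))
        way+=[(gs2+19*Rs[:,0],Rs),(gs+19*Rs[:,0],Rs)]
        o=track(q0,way)
        print('th',th,'up',up)
        for i in range(len(way)):
            seg=o[20*i:20*i+20];print(i,'maxerr',round(max(x[0] for x in seg),2),'dq',round(max(x[1] for x in seg),2),seg[-1][2].round(2))
E
python3 sim.py
```

```text
now [-0.85  0.43 -0.03  1.52 -0.46  1.44  0.19]
th 40 up 1
0 maxerr 0.0 dq 0.07 [ 0.18  0.58  0.25  1.78 -0.38  1.48  1.36]
1 maxerr 0.0 dq 0.01 [ 0.21  0.77  0.21  1.87 -0.43  1.23  1.46]
2 maxerr 0.0 dq 0.01 [ 0.19  0.61  0.24  1.8  -0.39  1.43  1.38]
3 maxerr 0.0 dq 0.01 [ 0.16  0.58  0.28  1.87 -0.64  1.33  1.15]
4 maxerr 0.0 dq 0.01 [ 0.09  0.52  0.3   1.98 -0.89  1.16  0.95]
5 maxerr 0.0 dq 0.05 [ 0.31  0.44 -0.16  2.09 -1.03  0.73  0.61]
6 maxerr 0.0 dq 0.04 [ 0.55  0.47 -0.73  2.15 -1.03  0.17  0.16]
7 maxerr 1.82 dq 0.01 [ 0.53  0.57 -0.72  2.15 -1.03  0.13  0.22]
8 maxerr 3.6 dq 0.0 [ 0.47  0.57 -0.69  2.18 -1.03  0.13  0.18]
th 40 up -1
0 maxerr 24.51 dq 0.44 [ 0.79  0.86 -1.27  1.92  0.54  1.29  2.61]
1 maxerr 24.27 dq 0.04 [ 0.91  1.03 -1.27  2.2   0.95  0.92  2.61]
2 maxerr 23.45 dq 0.03 [ 0.83  0.87 -1.27  2.04  0.67  1.12  2.61]
3 maxerr 23.08 dq 0.01 [ 0.89  0.84 -1.27  1.95  0.48  0.99  2.61]
4 maxerr 15.06 dq 0.01 [ 0.96  0.81 -1.27  1.96  0.34  0.77  2.61]
5 maxerr 6.58 dq 0.02 [ 0.98  0.75 -1.25  2.05  0.18  0.46  2.56]
6 maxerr 0.0 dq 0.39 [ 0.75  0.59 -1.07  2.
[... 1860 characters left out ...]
4  2.14 -1.03  0.13  0.34]
8 maxerr 6.47 dq 0.0 [ 0.7   0.69 -0.92  2.17 -1.03  0.13  0.31]
th 50 up -1
0 maxerr 26.22 dq 0.59 [ 0.81  1.03 -1.27  1.67  0.27  1.62  2.61]
1 maxerr 26.12 dq 0.05 [ 0.92  1.1  -1.27  2.14  0.83  0.96  2.61]
2 maxerr 25.75 dq 0.04 [ 0.82  1.03 -1.27  1.77  0.38  1.48  2.61]
3 maxerr 25.41 dq 0.02 [ 0.9   0.92 -1.27  1.87  0.36  1.08  2.61]
4 maxerr 17.97 dq 0.02 [ 0.97  0.86 -1.27  1.97  0.28  0.7   2.61]
5 maxerr 9.99 dq 0.02 [ 1.01  0.82 -1.27  2.09  0.14  0.34  2.61]
6 maxerr 2.18 dq 1.26 [ 0.9   0.75 -1.27  2.22  2.15  0.16  0.26]
7 maxerr 0.0 dq 0.02 [ 0.86  0.9  -1.27  2.26  2.34  0.31  0.16]
8 maxerr 0.0 dq 0.01 [ 0.8   0.93 -1.27  2.35  2.49  0.43 -0.02]
```

```bash
cat >> to.py <<'E'
def tg(yawdeg,theta,sg=1):
    t=np.deg2rad(theta);y=np.deg2rad(yawdeg)
    bx=np.array([np.cos(y),np.sin(y),0]);by=np.array([-np.sin(y),np.cos(y),0])
    x=-np.sin(t)*bx+np.array([0,0,-np.cos(t)]);z=by*sg;return np.column_stack([x,np.cross(z,x),z])
E
cat > sim2.py <<'E'
from sim import *
ys=np.deg2rad(YS);c,sn=np.cos(ys),np.sin(ys)
q0=observe()['q'];print('now',q0.round(2))
for th in(20,25,30):
  for up in(1,-1):
    Rb=tg(YB,th,up);gb=np.array([BX,BY,143.])
    Rs=tg(YS,th,up);gs=np.array([SX+106*c,SY+106*sn,232+1.5-147.5+115]);gs2=gs+[40*c,40*sn,20]
    way=[(gb+[0,0,150]+19*Rb[:,0],Rb),(gb+19*Rb[:,0],Rb),(gb+[0,0,120]+19*Rb[:,0],Rb)]
    for k in(.25,.5,.75,1):
        Rk=tg(YB+(YS-YB)*k,th,up);gk=(gb+[0,0,120])*(1-k)+(gs2+[0,0,60])*k
        way.append((gk+19*Rk[:,0],Rk))
    way+=[(gs2+19*Rs[:,0],Rs),(gs+19*Rs[:,0],Rs)]
    o=track(q0,way)
    print('th',th,'up',up)
    for i in range(len(way)):
        seg=o[20*i:20*i+20];print(i,'maxerr',round(max(x[0] for x in seg),2),'dq',round(max(x[1] for x in seg),2),seg[-1][2].round(2))
E
python3 sim2.py
```

```text
now [-0.85  0.43 -0.03  1.52 -0.46  1.44  0.19]
th 20 up 1
0 maxerr 0.0 dq 0.1 [ 0.01  0.37 -0.    1.97  0.27  1.08  2.17]
1 maxerr 0.0 dq 0.02 [-0.    0.58  0.02  2.1   0.34  0.76  2.05]
2 maxerr 0.0 dq 0.01 [ 0.01  0.4  -0.    2.    0.28  1.02  2.14]
3 maxerr 0.0 dq 0.01 [-0.05  0.46  0.04  1.87  0.11  1.14  1.86]
4 maxerr 0.0 dq 0.01 [-0.1   0.51  0.1   1.77 -0.06  1.21  1.57]
5 maxerr 0.0 dq 0.02 [-0.15  0.54  0.15  1.7  -0.23  1.23  1.27]
6 maxerr 0.0 dq 0.02 [-0.21  0.56  0.21  1.67 -0.39  1.2   0.95]
7 maxerr 0.0 dq 0.01 [-0.2   0.62  0.19  1.72 -0.41  1.09  0.99]
8 maxerr 0.0 dq 0.0 [-0.24  0.61  0.17  1.8  -0.43  1.01  0.98]
th 20 up -1
0 maxerr 0.0 dq 0.06 [-0.46  0.43  0.66  1.99  0.03  1.02 -0.65]
1 maxerr 0.0 dq 0.02 [-0.36  0.64  0.55  2.12 -0.08  0.68 -0.62]
2 maxerr 0.0 dq 0.01 [-0.44  0.47  0.64  2.03  0.01  0.95 -0.65]
3 maxerr 0.0 dq 0.01 [-0.48  0.54  0.69  1.9  -0.17  1.12 -0.91]
4 maxerr 0.0 dq 0.01 [-0.5   0.61  0.74  1.8  -0.35  1.25 -1.2 ]
5 maxerr 0.0 dq 0.02 [-0.54  0.66  0.8   1.73 -0.53  1.34 -1.51]
6 maxerr 0.0 dq 0.02 [-0.58  0.69  0.87  1.69 -0.7   1.3
[... 1814 characters left out ...]
0.12  0.68  0.15  1.65 -0.47  1.25  1.05]
8 maxerr 0.0 dq 0.0 [-0.16  0.67  0.13  1.73 -0.5   1.17  1.05]
th 30 up -1
0 maxerr 0.0 dq 0.05 [-0.5   0.5   0.67  1.95  0.11  1.12 -0.73]
1 maxerr 0.0 dq 0.02 [-0.42  0.72  0.58  2.06  0.03  0.81 -0.74]
2 maxerr 0.0 dq 0.01 [-0.48  0.54  0.65  1.98  0.1   1.06 -0.73]
3 maxerr 0.0 dq 0.01 [-0.48  0.63  0.69  1.82 -0.12  1.28 -0.94]
4 maxerr 0.0 dq 0.01 [-0.47  0.69  0.73  1.7  -0.32  1.44 -1.2 ]
5 maxerr 0.0 dq 0.01 [-0.47  0.74  0.78  1.64 -0.54  1.54 -1.48]
6 maxerr 0.0 dq 0.02 [-0.5   0.76  0.84  1.63 -0.76  1.56 -1.79]
7 maxerr 0.0 dq 0.0 [-0.48  0.82  0.81  1.67 -0.8   1.48 -1.73]
8 maxerr 0.0 dq 0.0 [-0.53  0.81  0.8   1.76 -0.83  1.41 -1.72]
```

```bash
python3 - <<'E'
from ik import *
R=tg(YB,25,-1);g=np.array([BX,BY,143.])
rows(g+[0,0,190]+19*R[:,0],R); rows(g+[0,0,190]+19*R[:,0],tg(YB,25,1));print((g+19*R[:,0]).round(1))
E
```

```text
xyz [ -1.479 -12.845 -11.359] w [13.186 -1.268 -3.55 ] |s|mm 688 |w|deg 110
xyz [ -1.479 -12.845 -11.359] w [-8.888  3.268 -1.168] |s|mm 688 |w|deg 76
[ 468.6 -137.8  125.8]
```

```bash

python3 -m handwheel '[{"wx":1.1,"wy":-0.11,"wz":-0.3,"x":-0.12,"y":-1.07,"z":-0.95,"jaw":70},{"wx":2.2,"wy":-0.21,"wz":-0.59,"x":-0.25,"y":-2.14,"z":-1.89,"jaw":70},{"wx":3.3,"wy":-0.32,"wz":-0.89,"x":-0.37,"y":-3.21,"z":-2.84,"jaw":70},{"wx":4.4,"wy":-0.42,"wz":-1.18,"x":-0.49,"y":-4.28,"z":-3.79,"jaw":70},{"wx":5.5,"wy":-0.53,"wz":-1.48,"x":-0.62,"y":-5.35,"z":-4.73,"jaw":70},{"wx":6.6,"wy":-0.63,"wz":-1.78,"x":-0.74,"y":-6.42,"z":-5.68,"jaw":70},{"wx":7.7,"wy":-0.74,"wz":-2.07,"x":-0.86,"y":-7.49,"z":-6.63,"jaw":70}]'; python3 log.py
python3 - <<'E'
from ik import *
R=tg(YB,25,-1);g=np.array([BX,BY,143.])
rows(g+[0,0,190]+19*R[:,0],R)
E
```

```text
clock: 2.4
eef_pos: [406.5, 137.5, 363.5]
eef_rot: [-0.006, 0.801, -0.065, 0.595]
wrist_force: [0.2, -0.0, -0.2]
gripper_width: 0.7
2.4 [-0.702  0.243  0.35   1.915 -0.104  1.31  -0.391] [406.5 137.5 363.5] [[-0.293, 0.068, 0.954], [-0.087, 0.991, -0.097], [-0.952, -0.112, -0.284]] [ 0.2 -0.  -0.2]
xyz [ 1.281 -6.585  2.489] w [ 5.475 -0.502 -1.433] |s|mm 286 |w|deg 45
```

```bash

python3 -m handwheel '[{"wx":1.1,"wy":-0.1,"wz":-0.29,"x":0.26,"y":-1.32,"z":0.5,"jaw":70},{"wx":2.2,"wy":-0.2,"wz":-0.57,"x":0.51,"y":-2.63,"z":1.0,"jaw":70},{"wx":3.3,"wy":-0.3,"wz":-0.86,"x":0.77,"y":-3.95,"z":1.49,"jaw":70},{"wx":4.4,"wy":-0.4,"wz":-1.15,"x":1.02,"y":-5.27,"z":1.99,"jaw":70},{"wx":5.48,"wy":-0.5,"wz":-1.43,"x":1.28,"y":-6.58,"z":2.49,"jaw":70},{"wx":5.48,"wy":-0.5,"wz":-1.43,"x":1.28,"y":-6.58,"z":2.49,"jaw":70}]'; python3 log.py
python3 - <<'E'
from ik import *
R=tg(YB,25,-1);g=np.array([BX,BY,143.])
rows(g+[0,0,190]+19*R[:,0],R)
o=observe()
p_,d=read_camera('wrist');cv2.imwrite('pics/w1.png',p_[:,:,::-1]);np.savez('pics/w1.npz',p=p_,d=d,pos=o['eef_pos'],rot=o['eef_rot'])
E
```

```text
clock: 3.15
eef_pos: [468.3, -138.4, 315.0]
eef_rot: [0.135, 0.694, -0.417, 0.57]
wrist_force: [-0.8, 0.3, 1.0]
gripper_width: 0.697
3.15 [-0.48   0.412  0.652  1.924  0.105  1.163 -0.715] [ 468.3 -138.4  315. ] [[-0.313, 0.664, 0.679], [-0.288, 0.615, -0.734], [-0.905, -0.425, -0.001]] [-0.8  0.3  1. ]
xyz [-0.026  0.007 -0.007] w [-0.012 -0.015  0.02 ] |s|mm 1 |w|deg 0
```

View pics/w1.png

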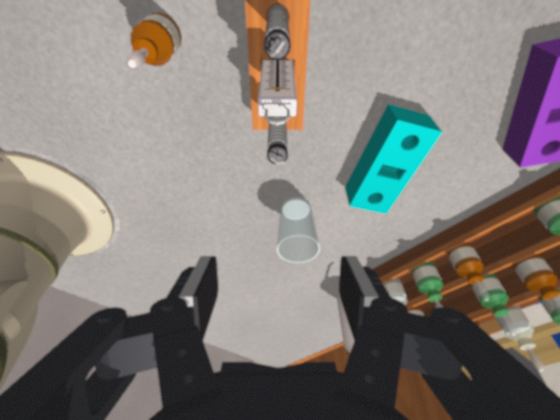

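The wrist view shows the balance at (277,95), marked face toward the camera. The tubes are at (276,40) and (277,152). I refine its position from this depth image.

```bash
cat >> h.py <<'E'
def wcloud(f):
    z=np.load(f);d=z['d'];c=camera_params('wrist');K=c['K'];h,wd=d.shape
    u,v=np.meshgrid(np.arange(wd),np.arange(h))
    X=np.stack([(u-K[0,2])/K[0,0]*d,(v-K[1,2])/K[1,1]*d,d],-1)
    M=c['mount'];T=X@M[:3,:3].T+M[:3,3]
    P=T@Rn.from_quat(z['rot']).as_matrix().T+z['pos'];P[d==0]=np.nan
    return z['p'],P
E
python3 - <<'E'
from h import *
p,P=wcloud('pics/w1.npz');crop(p,235,0,335,180,4,'pics/w1c.png')
z=P[...,2]
y=np.deg2rad(42.9);bx=np.array([np.cos(y),np.sin(y)]);by=np.array([-bx[1],bx[0]])
B=P[0:180,235:335].reshape(-1,3)
L=np.c_[(B[:,:2]-[474.5,-132.3])@bx,(B[:,:2]-[474.5,-132.3])@by,B[:,2]]
k=(abs(L[:,2]-48)<3)&(abs(L[:,0])<90)&(abs(L[:,1])<45);print('blocktop z',np.median(L[k,2]),'y rng',np.percentile(L[k,1],[1,99]),'x',np.percentile(L[k,0],[1,99]))
k=(abs(L[:,2]-148)<5)&(abs(L[:,0])<20)&(abs(L[:,1])<30);print('casetop',k.sum(),np.median(L[k,2]),np.percentile(L[k,0],[3,97]),np.percentile(L[k,1],[3,97]));r=cv2.minAreaRect(B[k][:,:2].astype(np.float32));print(r)
k=(L[:,2]>80)&(L[:,2]<130)&(abs(L[:,0])<20)&(abs(L[:,1])<30);print('face',np.median(L[k,0]),np.percentile(L[k,1],[2,98]))
k=(L[:,2]>165)&(abs(L[:,0])<20);print('bail',L[k].round(0).tolist())
for sx in(-50,50):
    k=(L[:,2]>130)&(abs(L[:,0]-sx)<18)&(abs(L[:,1])<30);print('tube',np.median(L[k,:2],0),L[k,2].max())
E
```

```text
blocktop z 49.497266533340394 y rng [-32.30216977  31.01350358] x [-74.85594312  63.99956921]
casetop 633 149.7112556231339 [-8.02159963  7.24355799] [-16.12802129  15.29385062]
((474.2193908691406, -133.00164794921875), (16.6264591217041, 33.528961181640625), 43.3857307434082)
face 7.4648179719584915 [-16.68122925  15.50196722]
bail [[1.0, 9.0, 166.0], [1.0, -9.0, 166.0], [1.0, -10.0, 165.0], [1.0, 10.0, 167.0], [0.0, 9.0, 166.0], [0.0, 8.0, 166.0], [-0.0, -9.0, 165.0], [0.0, -9.0, 166.0], [0.0, -10.0, 166.0], [-0.0, -11.0, 165.0], [1.0, 10.0, 169.0], [1.0, 9.0, 168.0], [0.0, 8.0, 168.0], [1.0, 7.0, 169.0], [0.0, -9.0, 168.0], [0.0, -9.0, 168.0], [0.0, -10.0, 168.0], [0.0, -11.0, 168.0], [-1.0, 10.0, 167.0], [-0.0, 9.0, 169.0], [0.0, 8.0, 170.0], [-0.0, 7.0, 169.0], [1.0, 6.0, 172.0], [1.0, -8.0, 170.0], [1.0, -8.0, 170.0], [-0.0, -9.0, 168.0], [-0.0, -10.0, 168.0], [-1.0, -11.0, 168.0], [-1.0, 10.0, 168.0], [-1.0, 9.0, 169.0], [0.0, 8.0, 172.0], [1.0, 7.0, 173.0], [1.0, 6.0, 172.0], [1.0, 6.0, 172.0], [1.0, -7.0, 172.0], [0.0, -8.0, 171.0], [0.0, -8.0, 172.0], [-0.0, -9.0, 170.0], 
[... 939 characters left out ...]
], [-1.0, 3.0, 176.0], [-1.0, 2.0, 177.0], [-1.0, 1.0, 177.0], [0.0, 1.0, 178.0], [-0.0, -0.0, 177.0], [-0.0, -1.0, 178.0], [-0.0, -2.0, 177.0], [-0.0, -3.0, 178.0], [-0.0, -3.0, 177.0], [-0.0, -4.0, 177.0], [-0.0, -5.0, 177.0], [-1.0, -6.0, 176.0], [-2.0, -7.0, 174.0], [-2.0, 4.0, 176.0], [-2.0, 3.0, 176.0], [-2.0, 2.0, 177.0], [-1.0, 1.0, 178.0], [-0.0, 1.0, 179.0], [-1.0, -0.0, 178.0], [-1.0, -1.0, 179.0], [-0.0, -2.0, 179.0], [-1.0, -3.0, 177.0], [-2.0, -3.0, 176.0], [-2.0, -4.0, 176.0], [-2.0, -5.0, 175.0], [-2.0, 1.0, 177.0], [-2.0, -0.0, 178.0], [-1.0, -1.0, 179.0], [-2.0, -2.0, 177.0]]
tube [-46.6339817    0.11727772] 161.9704110477326
tube [51.46674378 -1.07628312] 162.9562184594317
```

View pics/w1c.png

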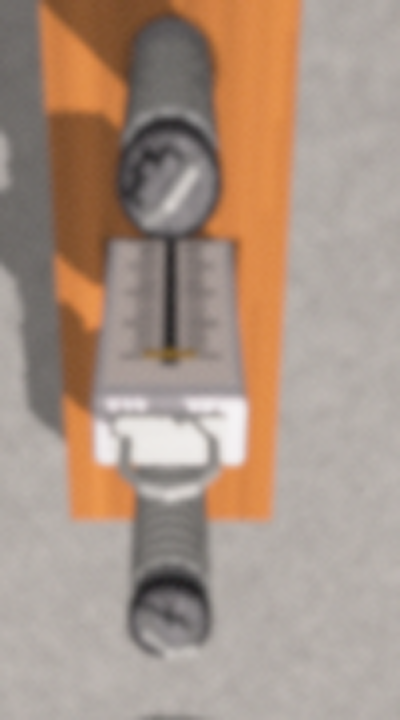

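```bash
sed -i 's/^BX.*/BX,BY,YB=474.3,-132.6,43.0/' ik.py; python3 - <<'E'
from ik import *
R=tg(YB,25,-1);g=np.array([BX,BY,143.])
rows(g+19*R[:,0],R)
E
```

```text
xyz [4.297 1.982 0.046] w [ 0.003 -0.025  0.011] |s|mm 189 |w|deg 0
```

```bash

python3 -m handwheel '[{"wx":0,"wy":0,"wz":0,"x":1.2,"y":0.55,"z":0.02,"jaw":70},{"wx":0,"wy":0,"wz":0,"x":2.4,"y":1.11,"z":0.04,"jaw":70},{"wx":0,"wy":0,"wz":0,"x":3.4,"y":1.57,"z":0.05,"jaw":70},{"wx":0,"wy":0,"wz":0,"x":4.0,"y":1.84,"z":0.05,"jaw":70},{"wx":0,"wy":0,"wz":0,"x":4.3,"y":1.98,"z":0.05,"jaw":70},{"wx":0,"wy":0,"wz":0,"x":4.3,"y":1.98,"z":0.05,"jaw":70}]'; python3 log.py
python3 - <<'E'
from ik import *
R=tg(YB,25,-1);g=np.array([BX,BY,143.])
rows(g+19*R[:,0],R)
o=observe()
p_,d=read_camera('wrist');cv2.imwrite('pics/w2.png',p_[:,:,::-1]);np.savez('pics/w2.npz',p=p_,d=d,pos=o['eef_pos'],rot=o['eef_rot'])
E
```

```text
clock: 3.95
eef_pos: [469.1, -136.6, 126.3]
eef_rot: [0.135, 0.696, -0.415, 0.571]
wrist_force: [-0.5, -0.2, 0.5]
gripper_width: 0.7
3.95 [-0.381  0.674  0.545  2.086 -0.006  0.756 -0.703] [ 469.1 -136.6  126.3] [[-0.312, 0.661, 0.682], [-0.287, 0.619, -0.731], [-0.906, -0.424, -0.004]] [-0.5 -0.2  0.5]
xyz [ 0.028 -0.029  0.015] w [ 0.014 -0.024  0.011] |s|mm 2 |w|deg 0
```

View pics/w2.png

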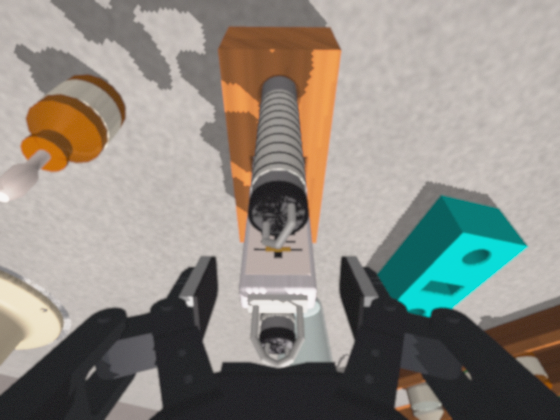

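The case top (279,297) is centred between the fingers (215 to 340). I close the jaws.

```bash

python3 -m handwheel '[{"wx":0,"wy":0,"wz":0,"x":0,"y":0,"z":0,"jaw":30},{"wx":0,"wy":0,"wz":0,"x":0,"y":0,"z":0,"jaw":30},{"wx":0,"wy":0,"wz":0,"x":0,"y":0,"z":0,"jaw":30},{"wx":0,"wy":0,"wz":0,"x":0,"y":0,"z":0,"jaw":30},{"wx":0,"wy":0,"wz":0,"x":0,"y":0,"z":0,"jaw":30}]' 45; python3 log.py
python3 - <<'E'
from ik import *
o=observe();R=Rn.from_quat(o['eef_rot']).as_matrix();print((R.T@[0,0,60]/40).round(3))
E
```

```text
clock: 4.62
eef_pos: [469.7, -137.3, 127.4]
eef_rot: [0.135, 0.695, -0.416, 0.571]
wrist_force: [0.6, 2.3, 6.5]
gripper_width: 0.385
4.62 [-0.381  0.672  0.546  2.084 -0.006  0.757 -0.704] [ 469.7 -137.3  127.4] [[-0.311, 0.663, 0.681], [-0.287, 0.618, -0.732], [-0.906, -0.423, -0.002]] [0.6 2.3 6.5]
[-1.359 -0.635 -0.003]
```

```bash

python3 -m handwheel '[{"wx":0,"wy":0,"wz":0,"x":-0.227,"y":-0.106,"z":0,"jaw":30},{"wx":0,"wy":0,"wz":0,"x":-0.453,"y":-0.212,"z":0,"jaw":30},{"wx":0,"wy":0,"wz":0,"x":-0.68,"y":-0.317,"z":0,"jaw":30},{"wx":0,"wy":0,"wz":0,"x":-0.906,"y":-0.423,"z":0,"jaw":30},{"wx":0,"wy":0,"wz":0,"x":-1.359,"y":-0.635,"z":0,"jaw":30},{"wx":0,"wy":0,"wz":0,"x":-1.812,"y":-0.847,"z":0,"jaw":30},{"wx":0,"wy":0,"wz":0,"x":-2.5,"y":-1.168,"z":0,"jaw":30},{"wx":0,"wy":0,"wz":0,"x":-3.4,"y":-1.588,"z":0,"jaw":30},{"wx":0,"wy":0,"wz":0,"x":-3.4,"y":-1.588,"z":0,"jaw":30}]'; python3 log.py
python3 - <<'E'
from h import *
o=observe()
p_,d=read_camera('wrist');cv2.imwrite('pics/w3.png',p_[:,:,::-1]);np.savez('pics/w3.npz',p=p_,d=d,pos=o['eef_pos'],rot=o['eef_rot'])
p_,d=read_camera('scene');cv2.imwrite('pics/s3.png',p_[:,:,::-1]);np.savez('pics/s3.npz',p=p_,d=d)
E
```

```text
clock: 5.75
eef_pos: [470.7, -137.9, 278.8]
eef_rot: [0.136, 0.694, -0.416, 0.572]
wrist_force: [0.4, 0.0, -2.6]
gripper_width: 0.386
5.75 [-0.464  0.457  0.639  1.962  0.082  1.08  -0.709] [ 470.7 -137.9  278.8] [[-0.308, 0.665, 0.681], [-0.286, 0.617, -0.733], [-0.907, -0.421, -0.0]] [ 0.4  0.  -2.6]
```

View pics/w3.png

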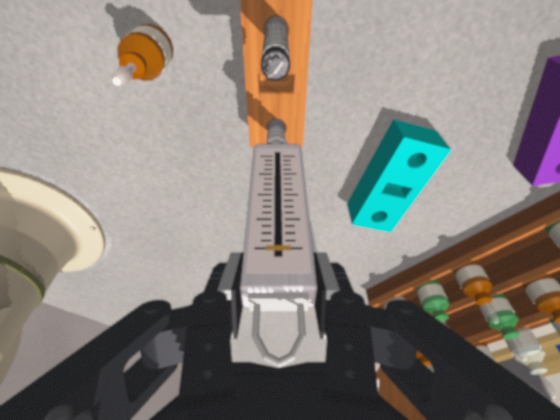

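View pics/s3.png

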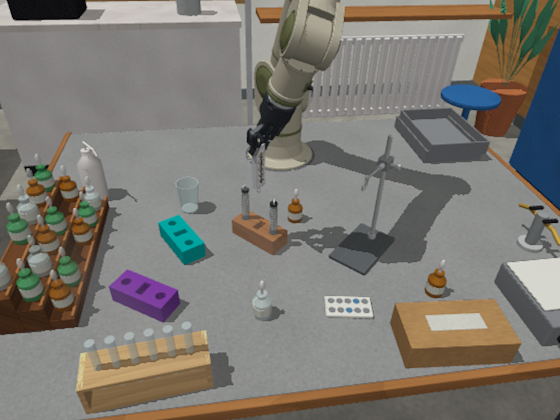

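The balance is held, pulled clear of the block, marked face toward the wrist camera, with the bail at (278,355). I measure its pose in the tool frame.

```bash
python3 - <<'E'
from ik import *
import numpy as np
z=np.load('pics/w3.npz');d=z['d'];c=camera_params('wrist');K=c['K']
u,v=np.meshgrid(np.arange(560),np.arange(420))
X=np.stack([(u-K[0,2])/K[0,0]*d,(v-K[1,2])/K[1,1]*d,d],-1);M=c['mount'];T=X@M[:3,:3].T+M[:3,3]
f=T[160:235,258:300].reshape(-1,3)
ce=f.mean(0);U,S,V=np.linalg.svd(f-ce);n=V[2]*np.sign(V[2][1]);print('face n',n.round(3),'pt',ce.round(1),S.round(1))
# nominal balance axes in tool frame
th=np.deg2rad(25);R=tg(0,25,-1); bx=R.T@[1,0,0];bz=R.T@[0,0,1];by=R.T@[0,1,0];print('nominal bx',bx.round(3),'by',by.round(3),'bz',bz.round(3))
# edges of face
for row in(170,200,230):
    k=[ (i,T[row,i].round(1).tolist()) for i in range(240,320) if abs((T[row,i]-ce)@n)<4]; print(row,k[0],k[-1])
# bail: points above case top
# angle tilt
print('lean deg about by', np.rad2deg(np.arcsin(np.dot(np.cross(bx,n),by))),'yaw',np.rad2deg(np.arcsin(np.dot(np.cross(bx,n),bz))))
# local coords, origin nominal grasp point at bal (0,0,115): tool (-19,0,0)
L=(T.reshape(-1,3)-[-19,0,0]);L=np.c_[L@bx,L@by,L@bz+115].reshape(420,560,3)
k=(L[...,2]>122)&(abs(L[...,1])<14)&(abs(L[...,0])<12)&(v<365)
vv,uu=np.nonzero(k);q=L[k];print(len(q));
for i in range(0,len(q),max(1,len(q)//40)):print(uu[i],vv[i],q[i].round(1))
k=(abs(L[...,1])<17)&(L[...,0]>4)&(L[...,0]<13)&(L[...,2]<110)&(L[...,2]>-10);q=L[k];print('case z min',q[:,2].min(),'x',np.median(q[:,0]),np.percentile(q[:,1],[1,50,99]))
E
```

```text
face n [-0.283  0.959  0.017] pt [29.1 29.8  1.1] [1192.   389.6  362.7]
nominal bx [-0.423  0.906  0.   ] by [ 0.  0. -1.] bz [-0.906 -0.423  0.   ]
170 (252, [53.5, 39.8, -15.6]) (303, [54.4, 39.7, 16.8])
200 (249, [27.5, 27.5, -15.6]) (307, [28.4, 27.2, 17.4])
230 (258, [3.7, 18.5, -9.2]) (305, [4.6, 18.2, 14.5])
lean deg about by 8.559493069467282 yaw -0.9999031820088671
1730
254 297 [  2.9   9.5 122.1]
262 298 [  2.1   6.1 122.1]
306 298 [  2.2 -12.9 122.2]
289 299 [  2.7  -5.5 123. ]
274 300 [  1.2   0.9 122.5]
257 301 [1.000e-01 8.300e+00 1.224e+02]
300 301 [  0.9 -10.3 122.9]
283 302 [  0.3  -3.  123. ]
267 303 [ -1.2   4.  122.6]
251 304 [ -1.3  10.9 123. ]
294 304 [ -1.8  -7.8 122.7]
278 305 [ -2.7  -0.8 122.6]
263 306 [ -2.7   5.7 123.1]
306 306 [ -4.1 -13.2 122.3]
292 307 [ -3.5  -7.  123.2]
277 308 [ -5.4  -0.4 122.5]
263 309 [ -4.6   5.8 123.5]
306 309 [ -6.6 -13.4 122.4]
291 310 [ -6.2  -6.6 123.1]
303 312 [ -1.6 -11.5 126.6]
304 315 [ -2.7 -12.  127.4]
253 319 [ -1.7   9.7 129.8]
254 322 [ -1.4   9.2 131.3]
254 325 [ -0.9   9.1 132.8]
254 328 [ -2.    9.1 133.6]
254 331 [ -0.8   8.9 135.5]
253 334 [ -0.8   9.2 136.7]
304 336 [ -0.7 -11.2 137.6]
260 339 [ -1.3   6.4 138.5]
255 342 [ -1.5   8.3 139.6]
295 344 [  0.   -7.5 141.1]
257 347 [ -2.2   7.5 141.3]
266 349 [  0.3   3.8 143.2]
298 351 [ -2.1  -8.6 143. ]
267 354 [ -1.5   3.4 144.3]
264 356 [ -2.3   4.6 144.8]
284 357 [ -0.6  -3.1 145.8]
295 358 [ -2.   -7.3 145.7]
276 360 [-1.400e+00 -1.000e-01  1.466e+02]
269 362 [ -1.9   2.6 147.1]
276 364 [-2.700e+00 -1.000e-01  1.476e+02]
case z min 1.2515498362563307 x 6.154707011372447 [-16.62068808  -0.34990585  15.79495874]
```

```bash
cat > hold.py <<'E'
from ik import *
def hold(fn):
    z=np.load(fn);d=z['d'];c=camera_params('wrist');K=c['K']
    u,v=np.meshgrid(np.arange(560),np.arange(420))
    X=np.stack([(u-K[0,2])/K[0,0]*d,(v-K[1,2])/K[1,1]*d,d],-1);M=c['mount'];T=X@M[:3,:3].T+M[:3,3]
    W=T@Rn.from_quat(z['rot']).as_matrix().T+z['pos']
    R=tg(0,25,-1);L=(T.reshape(-1,3)-[-19,0,0])@R.T+[0,0,115];L=L.reshape(420,560,3)
    k=(abs(L[...,1])<13)&(abs(L[...,0]-8)<7)&(L[...,2]<100)&(L[...,2]>8)
    q=L[k];a=np.c_[np.ones(len(q)),q[:,1],q[:,2]-60]
    w=np.ones(len(q),bool)
    for _ in range(6):
        co=np.linalg.lstsq(a[w],q[w,0],rcond=None)[0];r=q[:,0]-a@co;w=abs(r)<1.5
    print('face x0@z60 %.2f dx/dy %.3f dx/dz %.4f rad n=%d'%(*co,w.sum()))
    k=(L[...,2]>110)&(abs(L[...,1])<5)&(abs(L[...,0])<6)&(v<312);print('top z',np.median(L[k][:,2]))
    k=(L[...,2]>144)&(abs(L[...,1])<3)&(abs(L[...,0])<6)&(v<375);q=L[k];print('bail',np.median(q,0),q[:,2].max(),'W',np.median(W[k],0).round(1))
    k=(L[...,2]>124)&(L[...,2]<138)&(abs(L[...,1])<14)&(abs(L[...,0])<6);q=L[k];print('legs y',np.median(q[q[:,1]>0,1]),np.median(q[q[:,1]<0,1]))
    k=(abs(L[...,0]-8)<9)&(L[...,2]<90)&(L[...,2]>10)&(abs(L[...,1])<22);q=L[k]
    for zz in(20,40,60,80):
        s=q[abs(q[:,2]-zz)<5];print(zz,s[:,1].min().round(1),s[:,1].max().round(1))
if __name__=='__main__':
    import sys;hold(sys.argv[1])
E
python3 hold.py pics/w3.npz
```

```text
face x0@z60 6.25 dx/dy 0.002 dx/dz 0.0000 rad n=4749
top z 119.88611900043917
bail [-1.23120887e+00 -5.66304829e-02  1.47008484e+02] 148.74506247658587 W [ 475.5 -133.5  328.1]
legs y 8.265650012591827 -10.52321560521037
20 -17.5 16.5
40 -17.6 16.4
60 -17.7 16.2
80 -17.9 16.1
```

```bash
cat >> ik.py <<'E'
BL=np.array([-1.4,-0.4,147.3])
def tcp_for_bail(b,yaw):
    R=tg(yaw,25,-1);A=Rn.from_euler('z',yaw,degrees=True).as_matrix()
    return np.array(b)-A@(BL-[0,0,115])+19*R[:,0],R
def bail_now():
    o=observe();R=Rn.from_quat(o['eef_rot']).as_matrix();A=R@tg(0,25,-1).T
    return o['eef_pos']-19*R[:,0]+A@(BL-[0,0,115]),A
def SW(x,y,z): 
    a=np.deg2rad(YS);return np.array([SX+x*np.cos(a)-y*np.sin(a),SY+x*np.sin(a)+y*np.cos(a),z])
def WS(P):
    a=np.deg2rad(YS);d=np.asarray(P)[...,:2]-[SX,SY];return np.stack([d[...,0]*np.cos(a)+d[...,1]*np.sin(a),-d[...,0]*np.sin(a)+d[...,1]*np.cos(a),np.asarray(P)[...,2]],-1)
E
python3 - <<'E'
from ik import *
b,A=bail_now();print(b,A.round(3).tolist())
rows(*tcp_for_bail(SW(160,0,360),YS))
rows(*tcp_for_bail(SW(130,-120,385),0))
t,R=tcp_for_bail(b+[0,0,60],YB);rows(t,R)
E
```

```text
[ 474.78848099 -133.02652344  325.92468753] [[0.732, -0.681, 0.003], [0.681, 0.732, -0.002], [-0.001, 0.003, 1.0]]
xyz [-3.491  5.464 -1.123] w [9.965 4.633 0.023] |s|mm 263 |w|deg 88
xyz [-2.724  2.352 -1.719] w [4.87  2.25  0.015] |s|mm 160 |w|deg 43
xyz [-1.359e+00 -6.340e-01 -1.000e-03] w [ 0.    -0.025  0.007] |s|mm 60 |w|deg 0
```

```bash

python3 -m handwheel '[{"wx":0,"wy":0,"wz":0,"x":-0.5,"y":-0.23,"z":0,"jaw":30},{"wx":0,"wy":0,"wz":0,"x":-1.36,"y":-0.63,"z":0,"jaw":30},{"wx":0.71,"wy":0.33,"wz":0,"x":-1.51,"y":-0.2,"z":-0.08,"jaw":30},{"wx":1.42,"wy":0.66,"wz":0,"x":-1.66,"y":0.24,"z":-0.16,"jaw":30},{"wx":2.14,"wy":0.99,"wz":0,"x":-1.82,"y":0.67,"z":-0.24,"jaw":30},{"wx":2.85,"wy":1.32,"wz":0,"x":-1.97,"y":1.11,"z":-0.32,"jaw":30},{"wx":3.56,"wy":1.65,"wz":0,"x":-2.12,"y":1.54,"z":-0.4,"jaw":30},{"wx":4.27,"wy":1.99,"wz":0,"x":-2.27,"y":1.98,"z":-0.48,"jaw":30},{"wx":4.98,"wy":2.32,"wz":0,"x":-2.42,"y":2.41,"z":-0.56,"jaw":30},{"wx":5.7,"wy":2.65,"wz":0,"x":-2.58,"y":2.85,"z":-0.64,"jaw":30},{"wx":6.41,"wy":2.98,"wz":0.01,"x":-2.73,"y":3.28,"z":-0.72,"jaw":30},{"wx":7.12,"wy":3.31,"wz":0.01,"x":-2.88,"y":3.72,"z":-0.8,"jaw":30},{"wx":7.83,"wy":3.64,"wz":0.01,"x":-3.03,"y":4.15,"z":-0.88,"jaw":30},{"wx":8.54,"wy":3.97,"wz":0.02,"x":-3.18,"y":4.59,"z":-0.96,"jaw":30},{"wx":9.26,"wy":4.3,"wz":0.02,"x":-3.34,"y":5.02,"z":-1.04,"jaw":30},{"wx":9.97,"wy":4.63,"wz":0.02,"x":-3.49,"y":5.46,"z":-1.12,"jaw":30},{"wx":9.97,"wy":4.63,"wz":0.02,"x":-3.49,"y":5.46,"z":-1.12,"jaw":30},{"wx":9.97,"wy":4.63,"wz":0.02,"x":-3.49,"y":5.46,"z":-1.12,"jaw":30}]'; python3 log.py
cat > snap.py <<'E'
from ik import *
import sys
t=sys.argv[1]
for n in sys.argv[2:]:
    o=observe();p_,d=read_camera(n);cv2.imwrite(f'pics/{n}_{t}.png',p_[:,:,::-1]);np.savez(f'pics/{n}_{t}.npz',p=p_,d=d,pos=o['eef_pos'],rot=o['eef_rot'])
b,A=bail_now();print('bail stand frame',WS(b).round(1),'yaw',np.rad2deg(np.arctan2(A[1,0],A[0,0])).round(2),'z axis',A[:,2].round(3))
E
python3 snap.py a wrist scene top
```

```text
clock: 8.1
eef_pos: [627.0, 69.7, 309.5]
eef_rot: [-0.578, -0.405, 0.697, -0.123]
wrist_force: [0.2, -0.7, -1.7]
gripper_width: 0.387
8.1 [-0.529  0.704  0.888  1.582 -0.704  1.562 -1.836] [627.   69.7 309.5] [[-0.301, 0.641, -0.706], [0.297, -0.641, -0.708], [-0.906, -0.423, 0.003]] [ 0.2 -0.7 -1.7]
bail stand frame [160.7  -0.6 359.8] yaw -45.0 z axis [0.001 0.001 1.   ]
```

View pics/wrist_a.png

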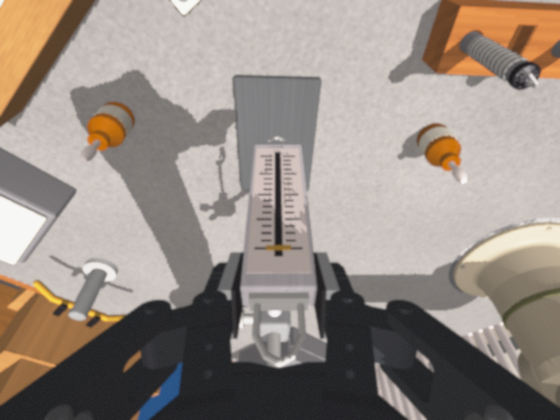

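View pics/scene_a.png

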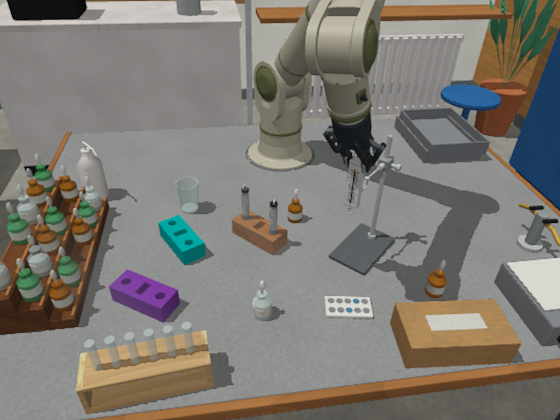

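```bash
python3 hold.py pics/wrist_a.npz; python3 - <<'E'
from ik import *
p,P=wcloud('pics/wrist_a.npz');crop(p,220,270,340,400,5,'pics/wa_c.png')
S=WS(P)
k=(abs(S[...,2]-12)<5)&(S[...,0]>0)&(S[...,0]<160)&(abs(S[...,1])<75)
g=cv2.cvtColor(p,cv2.COLOR_RGB2GRAY)
for r in(80,90,100,110,125):
    row=g[r,200:350].astype(int);c=np.where(row<115)[0]+200;c=c[(c>228)&(c<330)]
    print(r,c.min(),c.max(),S[r,c.min()+1].round(1),S[r,c.max()-1].round(1))
col=[r for r in range(60,100) if g[r,278]<115];print(col[:3],S[col[0]+1,250].round(1),S[col[0]+1,305].round(1))
print('bench',np.nanmedian(S[20:60,230:330,2]),'plate z',np.nanmedian(S[90:130,245:310,2]))
# hook pts seen by wrist
k=(abs(S[...,1])<12)&(S[...,0]<120)&(S[...,2]>200);q=S[k];print(len(q));
for lo in range(0,120,10):
    m=(q[:,0]>=lo)&(q[:,0]<lo+10)
    if m.sum()>3:print(lo,m.sum(),np.median(q[m],0).round(1),q[m,2].max().round(1))
E
```

```text
face x0@z60 6.49 dx/dy 0.005 dx/dz -0.0002 rad n=4755
top z 120.14570609576019
bail [-1.11324617e+00  2.83653890e-02  1.46855744e+02] 148.99969973338224 W [632.   65.  358.5]
legs y 9.809457218978375 -8.95958289421299
20 -16.0 18.1
40 -15.9 17.9
60 -16.1 17.7
80 -16.3 17.7Traceback (most recent call last):
  File "<stdin>", line 8, in <module>
    return umr_minimum(a, axis, None, out, keepdims, initial, where)
ValueError: zero-size array to reduction operation minimum which has no identity
```

View pics/wa_c.png

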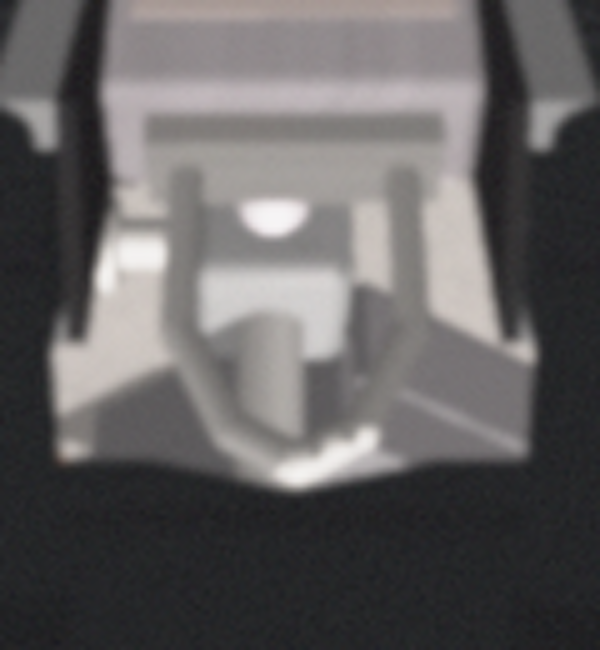

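```bash
sed -i 's/^BL=.*/BL=np.array([-1.4,0,147.3])/' ik.py; python3 - <<'E'
from ik import *
p,P=wcloud('pics/wrist_a.npz');S=WS(P)
g=cv2.cvtColor(p,cv2.COLOR_RGB2GRAY).astype(int)
print(g[110,225:330:3].tolist())
for r in(85,95,105,115,125,135):
    d=np.diff(cv2.GaussianBlur(g[r:r+1].astype(np.float32),(5,1),0)[0]);l=225+np.argmin(d[225:250]);q=305+np.argmax(d[305:330])
    # ray to z=12 plane rather than depth
    print(r,l,q,S[r,l+2].round(1),S[r,q-2].round(1))
for c in (245,260,290,310):
    d=np.diff(g[60:95,c]);r=60+np.argmin(d);print(c,r,S[r+2,c].round(1))
print('bench',np.nanmedian(S[20:60,230:330,2]),'plate z',np.nanmedian(S[90:130,245:310,2]))
# top & scene initial: plate rect, hook, shank centre line in stand frame
for n in('top','scene'):
    p,d=load(f'pics/{n}0.npz');S=WS(cloud(n,d))
    b=(355,130,405,230) if n=='scene' else (150,170,250,260)
    q=S[b[1]:b[3],b[0]:b[2]].reshape(-1,3)
    for lo in range(20,120,10):
        m=(q[:,0]>=lo)&(q[:,0]<lo+10)&(q[:,2]>222)&(abs(q[:,1])<15)
        print(n,lo,m.sum(),np.median(q[m],0).round(1) if m.sum() else '')
    m=(q[:,2]>280)&(q[:,2]<325)&(abs(q[:,0])<20);print('rod hi',np.median(q[m],0).round(1),np.percentile(q[m],[5,95],axis=0).round(1).tolist())
E
```

```text
[133, 131, 136, 126, 123, 130, 129, 132, 129, 128, 128, 128, 129, 129, 127, 130, 131, 129, 127, 129, 132, 128, 129, 128, 127, 128, 127, 126, 127, 125, 128, 170, 197, 200, 199]
85 232 320 [132.5  54.5  11.1] [133.2 -50.9  13. ]
95 232 319 [115.4  57.2   0.9] [120.2 -50.7  12.6]
105 233 318 [106.   55.8  10.4] [107.8 -50.3  14.5]
115 234 317 [92.7 55.5 11.9] [ 93.6 -50.2  13.8]
125 234 316 [73.3 58.1  2.6] [ 78.9 -50.   13.6]
135 235 314 [57.2 58.2  1.8] [ 63.5 -48.4  13.4]
245 74 [143.   40.1   9.7]
260 74 [141.8  21.7   6.1]
290 75 [141.1 -15.8   7.7]
310 76 [140.  -40.7   8.1]
bench 1.4401658115345413 plate z 13.411907903731134
top 20 21 [ 24.8   3.2 258.2]
top 30 16 [ 33.5   2.6 257.9]
top 40 9 [ 45.7   3.5 255.7]
top 50 8 [ 55.4   3.5 254.9]
top 60 6 [ 65.9   2.6 255.4]
top 70 9 [ 75.6   1.9 253.9]
top 80 9 [ 86.1   1.9 255.9]
top 90 16 [ 95.2   1.  256.8]
top 100 10 [104.3   1.7 237. ]
top 110 6 [112.5   0.4 235.6]
rod hi [  2.9  -0.4 302. ] [[-2.6, -1.9, 283.4], [6.9, 3.2, 322.9]]
scene 20 18 [ 23.    4.9 259.5]
scene 30 23 [ 33.5   2.4 256.8]
scene 40 7 [ 46.1   2.4 256.8]
scene 50 4 [ 53.9   1.6 256. ]
scene 60 5 [ 65.1   2.8 256.1]
scene 70 5 [ 73.5   2.5 256.8]
scene 80 6 [ 83.8   0.9 257.4]
scene 90 32 [ 97.2   1.1 250. ]
scene 100 14 [103.4   0.7 243.7]
scene 110 11 [1.140e+02 2.000e-01 2.374e+02]
rod hi [  5.    4.7 304.1] [[0.2, -1.6, 283.2], [8.4, 8.3, 322.9]]
```

```bash
python3 - <<'E'
from ik import *
P=SW(110,1.1,0);a=np.deg2rad(-47.);o=P[:2]-110*np.array([np.cos(a),np.sin(a)]);print(P.round(1),o.round(2))
s=open('ik.py').read();import re
s=re.sub(r'SX,SY,YS=.*','SX,SY,YS=%.2f,%.2f,-47.0'%tuple(o),s);open('ik.py','w').write(s)
E
python3 - <<'E'
from ik import *
for n in('top','scene'):
    p,d=load(f'pics/{n}0.npz');S=WS(cloud(n,d))
    b=(355,130,405,230) if n=='scene' else (150,170,250,260)
    q=S[b[1]:b[3],b[0]:b[2]].reshape(-1,3)
    for lo in range(20,120,15):
        m=(q[:,0]>=lo)&(q[:,0]<lo+15)&(q[:,2]>222)&(abs(q[:,1])<15)
        print(n,lo,m.sum(),np.median(q[m],0).round(1) if m.sum() else '')
    print(n,'bail now', )
b,A=bail_now();print(WS(b))
# see bail via top camera
for n in('top','scene'):
    p,d=load(f'pics/{n}_a.npz');print(n,proj(n,b).round(1))
    c=proj(n,b).astype(int);crop(p,c[0]-40,c[1]-40,c[0]+40,c[1]+40,7,f'pics/{n}_a_c.png')
rows(*tcp_for_bail(SW(135,0,252),YS))
E
```

```text
[597.2 101.9   0. ] [522.14 182.34]
top 20 32 [ 27.4  -1.2 258.2]
top 35 14 [ 42.2  -0.4 256.2]
top 50 11 [ 56.3   0.3 254.7]
top 65 12 [ 72.9  -0.4 254.3]
top 80 17 [ 89.7  -0.5 256.5]
top 95 18 [1.002e+02 1.000e-01 2.452e+02]
top 110 6 [112.5  -0.6 235.6]
top bail now
scene 20 38 [ 30.4  -1.2 259.3]
scene 35 10 [ 42.1   0.  256.4]
scene 50 6 [ 55.8  -1.4 256. ]
scene 65 8 [7.040e+01 1.000e-01 2.565e+02]
scene 80 16 [ 92.5  -0.4 248.3]
scene 95 36 [ 98.9  -0.6 249.4]
scene 110 11 [114.   -0.7 237.4]
scene bail now
[160.66319184   0.45260274 359.77055908]
top [217.5 168.6]
scene [359.7 149.1]
xyz [ 2.713  0.556 -0.024] w [ 0.221  0.118 -0.002] |s|mm 111 |w|deg 2
```

View pics/top_a_c.png

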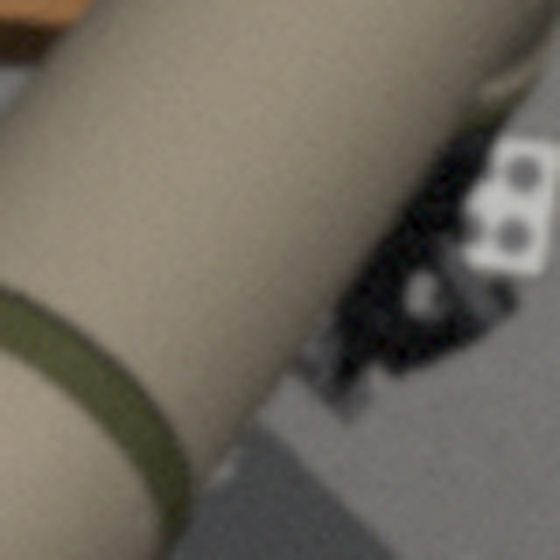

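View pics/scene_a_c.png

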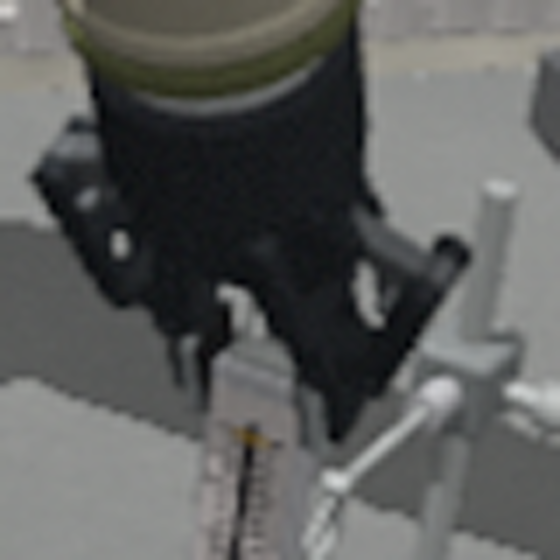

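```bash

python3 -m handwheel '[{"wx":0.07,"wy":0.04,"wz":0,"x":0.5,"y":0.1,"z":0,"jaw":30},{"wx":0.15,"wy":0.08,"wz":0,"x":1.2,"y":0.25,"z":-0.01,"jaw":30},{"wx":0.22,"wy":0.12,"wz":0,"x":1.9,"y":0.39,"z":-0.02,"jaw":30},{"wx":0.22,"wy":0.12,"wz":0,"x":2.45,"y":0.5,"z":-0.02,"jaw":30},{"wx":0.22,"wy":0.12,"wz":0,"x":2.71,"y":0.56,"z":-0.03,"jaw":30},{"wx":0.22,"wy":0.12,"wz":0,"x":2.71,"y":0.56,"z":-0.03,"jaw":30},{"wx":0.22,"wy":0.12,"wz":0,"x":2.71,"y":0.56,"z":-0.03,"jaw":30}]'; python3 log.py; python3 snap.py b wrist scene top
python3 hold.py pics/wrist_b.npz
python3 - <<'E'
from ik import *
p,d=load('pics/scene_b.npz');c=proj('scene',SW(115,0,245)).astype(int);print(c);crop(p,c[0]-35,c[1]-40,c[0]+35,c[1]+30,8,'pics/sb_c.png')
p,d=load('pics/wrist_b.npz');crop(p,220,250,340,390,5,'pics/wb_c.png')
p,d=load('pics/top_b.npz');c=proj('top',SW(115,0,245)).astype(int);print(c);crop(p,c[0]-40,c[1]-35,c[0]+40,c[1]+35,8,'pics/tb_c.png')
E
```

```text
clock: 9.12
eef_pos: [610.8, 88.6, 203.3]
eef_rot: [-0.587, -0.395, 0.698, -0.111]
wrist_force: [0.5, -0.0, -3.0]
gripper_width: 0.385
9.12 [-0.541  0.784  0.843  1.734 -0.804  1.379 -1.764] [610.8  88.6 203.3] [[-0.286, 0.618, -0.732], [0.309, -0.663, -0.681], [-0.907, -0.421, -0.001]] [ 0.5 -0.  -3. ]
bail stand frame [135.4   0.8 252.9] yaw -47.05 z axis [-0.002 -0.     1.   ]
face x0@z60 6.44 dx/dy 0.005 dx/dz -0.0005 rad n=4749
top z 120.10149358014138
bail [-1.16235176e+00  5.90629956e-02  1.46822765e+02] 149.0555799188275 W [615.4  83.5 252.4]
legs y 9.80855547143836 -8.93392384444696
20 -15.9 18.0
40 -16.0 17.9
60 -16.2 17.9
80 -16.3 17.8
[363 184]
[209 191]
```

View pics/sb_c.png

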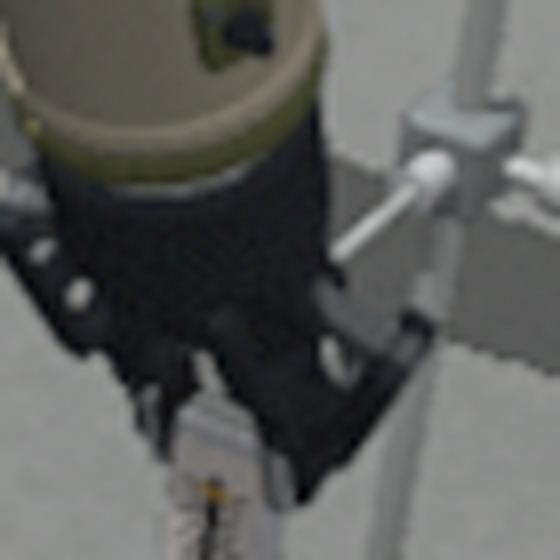

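View pics/wb_c.png

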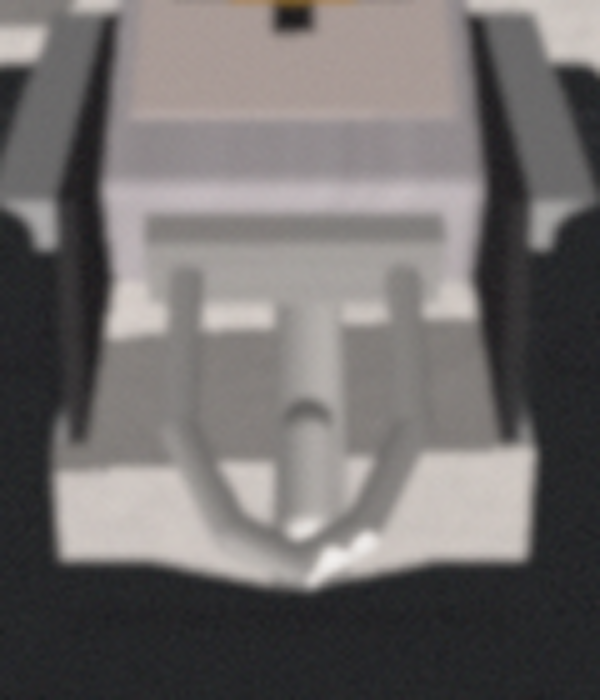

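View pics/tb_c.png

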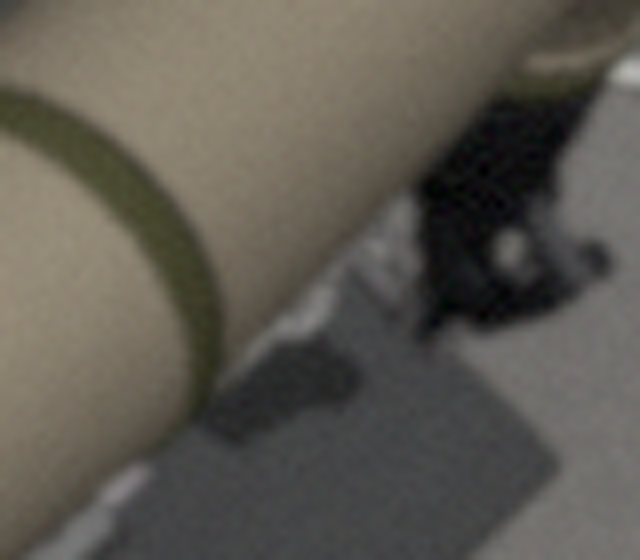

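```bash
python3 - <<'E'
from ik import *
p,P=wcloud('pics/wrist_b.npz');S=WS(P)
for r in(315,325,333,340,345,350,354):
    print(r,[(c,*S[r,c].round(0).astype(int).tolist()) for c in range(270,294,2)])
b,_=bail_now();print(WS(b))
k=(abs(S[...,0]-WS(b)[0])<6)&(abs(S[...,2]-WS(b)[2]+1)<4)&(abs(S[...,1])<6);print('bail top meas',np.median(S[k],0),k.sum())
k=(S[...,0]>105)&(S[...,0]<120)&(abs(S[...,1])<10)&(S[...,2]>225)&(S[...,2]<250);q=S[k];print('tip',k.sum(),np.median(q,0).round(1),np.percentile(q,[2,98],axis=0).round(1).tolist())
E
```

```text
315 [(270, -284, 18, 0), (272, -284, 14, 0), (274, -282, 10, 2), (276, 5, 4, 161), (278, 6, 2, 162), (280, 7, 0, 162), (282, 6, -2, 162), (284, 7, -3, 162), (286, 6, -5, 162), (288, 2, -7, 159), (290, -283, -20, 1), (292, -282, -23, 2)]
325 [(270, -319, 18, 2), (272, -322, 14, 1), (274, -320, 10, 2), (276, 4, 4, 170), (278, 6, 2, 171), (280, 7, 0, 171), (282, 8, -1, 172), (284, 6, -3, 171), (286, 6, -5, 171), (288, 3, -7, 169), (290, -321, -21, 1), (292, -320, -25, 2)]
333 [(270, -352, 19, 2), (272, -353, 15, 2), (274, -353, 11, 1), (276, 5, 4, 177), (278, 116, 2, 232), (280, 116, 1, 232), (282, 115, 0, 231), (284, 115, -1, 231), (286, 113, -2, 230), (288, 5, -6, 177), (290, -354, -22, 1), (292, -354, -26, 1)]
340 [(270, -383, 19, 2), (272, -384, 15, 1), (274, -383, 11, 2), (276, 5, 4, 183), (278, 115, 2, 235), (280, 116, 1, 235), (282, 117, 0, 236), (284, 117, -1, 235), (286, 115, -2, 234), (288, 5, -6, 183), (290, -383, -22, 2), (292, -385, -26, 1)]
345 [(270, -408, 20, 1), (272, -407, 16, 1), (274, -407, 11, 1), (276, 5, 4, 187), (278, 116, 2, 237), (280, 117, 1, 238), (282, 116, 0, 237), (284, 117, -1, 238), (286, 115, -2, 237), (288, 4, -6, 187), (290, -406, -23, 2), (292, -407, -27, 2)]
350 [(270, -431, 20, 1), (272, -430, 16, 2), (274, -433, 12, 1), (276, 5, 4, 191), (278, 116, 2, 240), (280, 117, 1, 240), (282, 116, 0, 240), (284, 117, -1, 240), (286, 115, -2, 239), (288, 5, -6, 191), (290, -433, -23, 1), (292, 137, -4, 249)]
354 [(270, 137, 5, 250), (272, -451, 16, 2), (274, -454, 12, 1), (276, 114, 3, 241), (278, 115, 2, 241), (280, 117, 1, 242), (282, 116, 0, 241), (284, 116, -1, 242), (286, 115, -2, 241), (288, 136, -2, 250), (290, 136, -3, 250), (292, 137, -4, 250)]
[135.440682     0.84838175 252.88925099]
bail top meas [1.35922953e+02 1.64205547e-01 2.51617745e+02] 303
tip 265 [115.9   0.3 236.9] [[113.0, -2.0, 229.2], [117.5, 2.2, 242.6]]
```

Wrist view: the hook tip is seen end-on inside the bail at column 282, and the bail legs are at 257 and 301. The tip top measures about 241, so the seat is about 231. I move in over the tip.

```bash
sed -i 's/YS=522.14,182.34,-47.0/YS=522.14,182.34,-46.7/' ik.py; python3 - <<'E'
from ik import *
print(WS(bail_now()[0]));b=SW(106.3,0,0);
# keep tip location fixed: recompute under yaw -47
a=np.deg2rad(-47);t=np.array([522.14+106.3*np.cos(a)+0.3*np.sin(a),182.34+106.3*np.sin(a)-0.3*np.cos(a),252.5])
rows(*tcp_for_bail(t,-46.7));print(t)
E
```

```text
[1.35443268e+02 1.39207606e-01 2.52889251e+02]
xyz [ 0.316 -0.658  0.032] w [-0.034 -0.029 -0.008] |s|mm 29 |w|deg 0
[594.41701956 104.39250201 252.5       ]
```

```bash
sed -i 's/YS=522.14,182.34,-46.7/YS=521.72,181.94,-46.7/' ik.py
python3 -m handwheel '[{"wx":0,"wy":0,"wz":0,"x":0.06,"y":-0.13,"z":0.01,"jaw":30},{"wx":0,"wy":0,"wz":0,"x":0.13,"y":-0.27,"z":0.02,"jaw":30},{"wx":0,"wy":0,"wz":0,"x":0.19,"y":-0.4,"z":0.03,"jaw":30},{"wx":0,"wy":0,"wz":0,"x":0.25,"y":-0.53,"z":0.03,"jaw":30},{"wx":0,"wy":0,"wz":0,"x":0.32,"y":-0.66,"z":0.03,"jaw":30},{"wx":0,"wy":0,"wz":0,"x":0.32,"y":-0.66,"z":0.03,"jaw":30}]'; python3 log.py; python3 snap.py c wrist scene
python3 - <<'E'
from ik import *
p,d=load('pics/wrist_c.npz');crop(p,220,250,340,390,5,'pics/wc_c.png')
p,d=load('pics/scene_c.npz');crop(p,330,145,400,215,8,'pics/sc_c.png')
p,P=wcloud('pics/wrist_c.npz');S=WS(P);b=WS(bail_now()[0])
k=(S[...,0]>110)&(S[...,0]<120)&(abs(S[...,1])<10)&(S[...,2]>225)&(S[...,2]<245);q=S[k];print('tip',k.sum(),np.median(q,0).round(1),np.percentile(q,[2,98],axis=0).round(1).tolist())
k=(abs(S[...,0]-b[0])<6)&(S[...,2]>246)&(S[...,2]<256)&(abs(S[...,1])<8);q=S[k];print('bail',np.median(q,0).round(1),k.sum())
E
```

```text
clock: 10.02
eef_pos: [589.1, 110.1, 202.2]
eef_rot: [-0.586, -0.396, 0.698, -0.111]
wrist_force: [0.9, 0.2, -1.7]
gripper_width: 0.387
10.03 [-0.587  0.763  0.845  1.787 -0.812  1.349 -1.774] [589.1 110.1 202.2] [[-0.288, 0.618, -0.731], [0.31, -0.663, -0.682], [-0.906, -0.423, -0.001]] [ 0.9  0.2 -1.7]
bail stand frame [105.7  -0.4 251.7] yaw -47.03 z axis [-0.001 -0.     1.   ]
tip 453 [1.156e+02 1.000e-01 2.378e+02] [[110.1, -2.3, 225.9], [117.2, 5.2, 243.4]]
bail [1.055e+02 2.000e-01 2.495e+02] 478
```

View pics/wc_c.png

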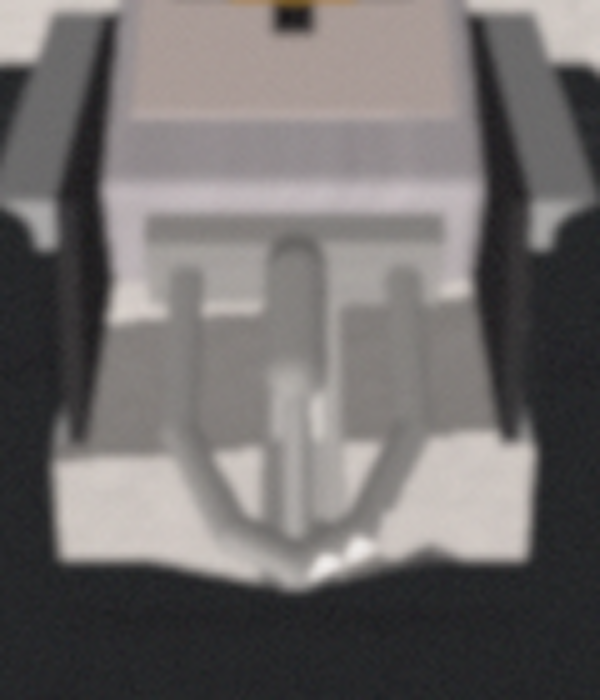

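View pics/sc_c.png

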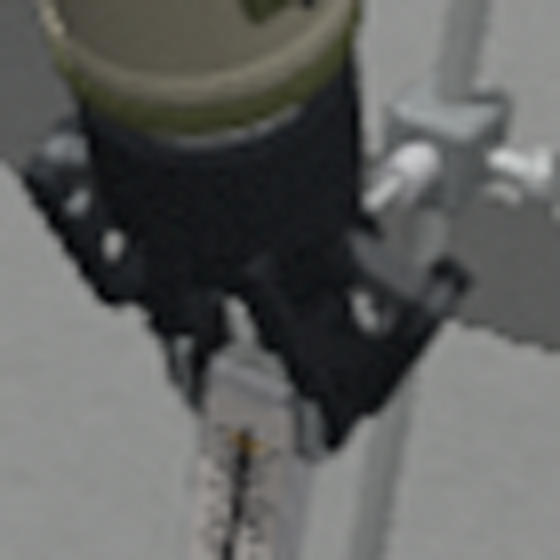

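The tip is through the bail loop at (280,300) and the gate wire runs up at (278,345). Next I lower in small steps, reading the force each time.

```bash

python3 -m handwheel '[{"wx":0,"wy":0,"wz":0,"x":0.02,"y":0.05,"z":0,"jaw":30},{"wx":0,"wy":0,"wz":0,"x":0.06,"y":0.06,"z":0,"jaw":30},{"wx":0,"wy":0,"wz":0,"x":0.1,"y":0.08,"z":0,"jaw":30},{"wx":0,"wy":0,"wz":0,"x":0.1,"y":0.08,"z":0,"jaw":30},{"wx":0,"wy":0,"wz":0,"x":0.1,"y":0.08,"z":0,"jaw":30}]'; python3 - <<'E'
from ik import *
print(WS(bail_now()[0]).round(1))
E
python3 -m handwheel '[{"wx":0,"wy":0,"wz":0,"x":0.023,"y":0.011,"z":0,"jaw":30},{"wx":0,"wy":0,"wz":0,"x":0.045,"y":0.021,"z":0,"jaw":30},{"wx":0,"wy":0,"wz":0,"x":0.068,"y":0.032,"z":0,"jaw":30},{"wx":0,"wy":0,"wz":0,"x":0.068,"y":0.032,"z":0,"jaw":30}]'; python3 - <<'E'
from ik import *
print(WS(bail_now()[0]).round(1))
E
```

```text
clock: 10.75
eef_pos: [590.5, 108.5, 197.2]
eef_rot: [-0.587, -0.395, 0.698, -0.111]
wrist_force: [2.5, -1.5, -1.5]
gripper_width: 0.389
[107.2  -0.4 246.7]
clock: 11.25
eef_pos: [590.4, 108.6, 194.1]
eef_rot: [-0.587, -0.395, 0.698, -0.111]
wrist_force: [3.2, -2.4, 1.5]
gripper_width: 0.388
[107.1  -0.4 243.7]
```

```bash

python3 -m handwheel '[{"wx":0,"wy":0,"wz":0,"x":0.023,"y":0.011,"z":0,"jaw":30},{"wx":0,"wy":0,"wz":0,"x":0.045,"y":0.021,"z":0,"jaw":30},{"wx":0,"wy":0,"wz":0,"x":0.068,"y":0.032,"z":0,"jaw":30},{"wx":0,"wy":0,"wz":0,"x":0.068,"y":0.032,"z":0,"jaw":30}]'; python3 - <<'E'
from ik import *
print(WS(bail_now()[0]).round(1))
E
python3 -m handwheel '[{"wx":0,"wy":0,"wz":0,"x":0.023,"y":0.011,"z":0,"jaw":30},{"wx":0,"wy":0,"wz":0,"x":0.045,"y":0.021,"z":0,"jaw":30},{"wx":0,"wy":0,"wz":0,"x":0.045,"y":0.021,"z":0,"jaw":30}]'; python3 snap.py d wrist; python3 hold.py pics/wrist_d.npz
```

```text
clock: 11.75
eef_pos: [590.4, 108.6, 191.0]
eef_rot: [-0.587, -0.395, 0.698, -0.111]
wrist_force: [3.6, -2.7, 2.3]
gripper_width: 0.385
[107.1  -0.4 240.5]
clock: 12.12
eef_pos: [590.4, 108.5, 188.9]
eef_rot: [-0.587, -0.395, 0.698, -0.111]
wrist_force: [3.8, -4.1, 0.4]
gripper_width: 0.387
bail stand frame [107.2  -0.5 238.4] yaw -47.05 z axis [-0.001  0.001  1.   ]
face x0@z60 6.11 dx/dy 0.005 dx/dz 0.0060 rad n=4722
top z 120.15281713763483
bail [-5.12123845e-02 -2.23404316e+00  1.46663185e+02] 151.43693800425666 W [593.8 100.9 237.8]
legs y 9.779116414037382 -8.91260590600233
20 -15.9 18.0
40 -16.0 17.8
60 -16.1 17.8
80 -16.3 17.7
```

```bash

python3 -m handwheel '[{"wx":0,"wy":0,"wz":0,"x":0.023,"y":0.011,"z":0,"jaw":30},{"wx":0,"wy":0,"wz":0,"x":0.045,"y":0.021,"z":0,"jaw":30},{"wx":0,"wy":0,"wz":0,"x":0.045,"y":0.021,"z":0,"jaw":30}]'
python3 -m handwheel '[{"wx":0,"wy":0,"wz":0,"x":0.023,"y":0.011,"z":0,"jaw":30},{"wx":0,"wy":0,"wz":0,"x":0.034,"y":0.016,"z":0,"jaw":30},{"wx":0,"wy":0,"wz":0,"x":0.034,"y":0.016,"z":0,"jaw":30}]'; python3 snap.py e wrist; python3 - <<'E'
from ik import *
p,d=load('pics/wrist_e.npz');crop(p,220,250,340,390,5,'pics/we_c.png')
E
```

```text
clock: 12.55
eef_pos: [589.3, 109.6, 186.5]
eef_rot: [-0.586, -0.396, 0.699, -0.11]
wrist_force: [-0.4, 0.9, -1.9]
gripper_width: 0.387
clock: 12.92
eef_pos: [590.1, 109.0, 185.6]
eef_rot: [-0.586, -0.395, 0.698, -0.11]
wrist_force: [-0.6, -0.5, -1.2]
gripper_width: 0.388
bail stand frame [106.7  -0.4 235.1] yaw -47.03 z axis [-0. -0.  1.]
```

View pics/we_c.png

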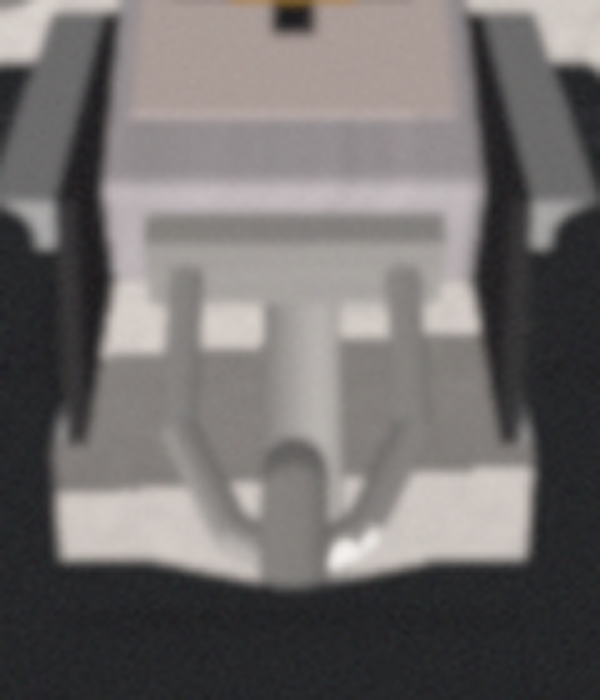

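The force fell back to the held weight at bail height about 236, so the gate has sprung shut. The tip is now in front of the bail at (279,355). I lower gently until I feel the seat.

```bash

python3 -m handwheel '[{"wx":0,"wy":0,"wz":0,"x":0.015,"y":0.007,"z":0,"jaw":30},{"wx":0,"wy":0,"wz":0,"x":0.034,"y":0.016,"z":0,"jaw":30},{"wx":0,"wy":0,"wz":0,"x":0.034,"y":0.016,"z":0,"jaw":30},{"wx":0,"wy":0,"wz":0,"x":0.034,"y":0.016,"z":0,"jaw":30}]'
python3 -m handwheel '[{"wx":0,"wy":0,"wz":0,"x":0.012,"y":0.005,"z":0,"jaw":30},{"wx":0,"wy":0,"wz":0,"x":0.023,"y":0.011,"z":0,"jaw":30},{"wx":0,"wy":0,"wz":0,"x":0.023,"y":0.011,"z":0,"jaw":30}]'; python3 -c "
from ik import *
print(WS(bail_now()[0]).round(1))"
```

```text
clock: 13.48
eef_pos: [590.4, 108.9, 184.6]
eef_rot: [-0.587, -0.395, 0.698, -0.11]
wrist_force: [-1.3, 0.7, 5.9]
gripper_width: 0.388
clock: 13.85
eef_pos: [590.4, 108.9, 184.3]
eef_rot: [-0.587, -0.396, 0.698, -0.11]
wrist_force: [-1.3, 0.5, 10.1]
gripper_width: 0.392
[ 1.069e+02 -2.000e-01  2.338e+02]
```

```bash

python3 -m handwheel '[{"wx":0,"wy":0,"wz":0,"x":-0.025,"y":-0.012,"z":0,"jaw":30},{"wx":0,"wy":0,"wz":0,"x":-0.045,"y":-0.021,"z":0,"jaw":30},{"wx":0,"wy":0,"wz":0,"x":-0.045,"y":-0.021,"z":0,"jaw":30}]'; python3 snap.py f wrist scene
python3 hold.py pics/wrist_f.npz|head -3
python3 - <<'E'
from ik import *
for _ in range(1):print(observe()['wrist_force'])
p,d=load('pics/wrist_f.npz');crop(p,220,250,340,390,5,'pics/wf_c.png')
E
```

```text
clock: 14.22
eef_pos: [590.3, 108.8, 185.0]
eef_rot: [-0.587, -0.395, 0.698, -0.111]
wrist_force: [-0.4, 0.9, 1.0]
gripper_width: 0.391
bail stand frame [106.8  -0.3 234.5] yaw -47.03 z axis [-0.001 -0.     1.   ]
face x0@z60 6.44 dx/dy 0.004 dx/dz -0.0014 rad n=4765
top z 120.05927106332331
bail [ -0.78402977  -2.58445442 146.35180906] 150.34955409655817 W [593.3 101.8 233.6]
[-0.19547833  1.04133966  1.26203068]
```

View pics/wf_c.png

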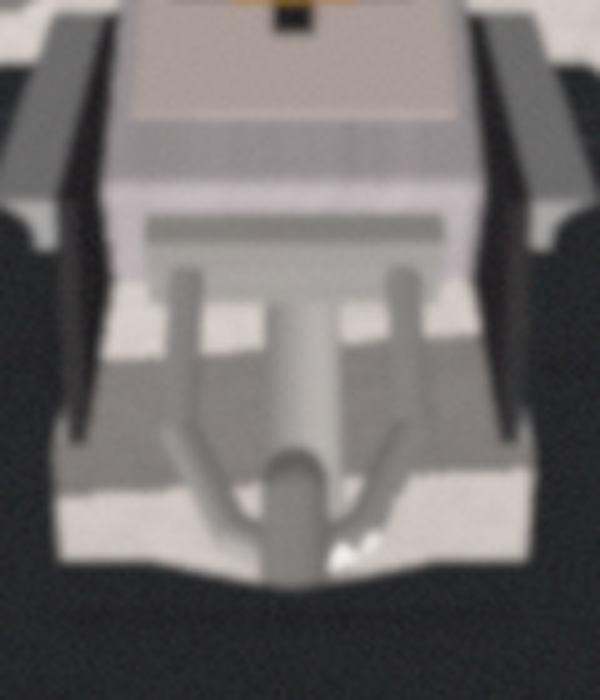

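Seated, with the hook bearing the weight and no residual push to speak of. I open the jaws slowly.

```bash

python3 -m handwheel '[{"wx":0,"wy":0,"wz":0,"x":0,"y":0,"z":0,"jaw":37},{"wx":0,"wy":0,"wz":0,"x":0,"y":0,"z":0,"jaw":39},{"wx":0,"wy":0,"wz":0,"x":0,"y":0,"z":0,"jaw":40},{"wx":0,"wy":0,"wz":0,"x":0,"y":0,"z":0,"jaw":41},{"wx":0,"wy":0,"wz":0,"x":0,"y":0,"z":0,"jaw":42},{"wx":0,"wy":0,"wz":0,"x":0,"y":0,"z":0,"jaw":44},{"wx":0,"wy":0,"wz":0,"x":0,"y":0,"z":0,"jaw":48},{"wx":0,"wy":0,"wz":0,"x":0,"y":0,"z":0,"jaw":55},{"wx":0,"wy":0,"wz":0,"x":0,"y":0,"z":0,"jaw":62},{"wx":0,"wy":0,"wz":0,"x":0,"y":0,"z":0,"jaw":70},{"wx":0,"wy":0,"wz":0,"x":0,"y":0,"z":0,"jaw":70},{"wx":0,"wy":0,"wz":0,"x":0,"y":0,"z":0,"jaw":70}]' 20; python3 snap.py g wrist
```

```text
clock: 15.82
eef_pos: [590.3, 108.8, 185.1]
eef_rot: [-0.587, -0.395, 0.698, -0.11]
wrist_force: [-0.3, 0.0, -0.4]
gripper_width: 0.701
bail stand frame [106.9  -0.4 234.7] yaw -47.03 z axis [-0.001 -0.     1.   ]
```

View pics/wrist_g.png

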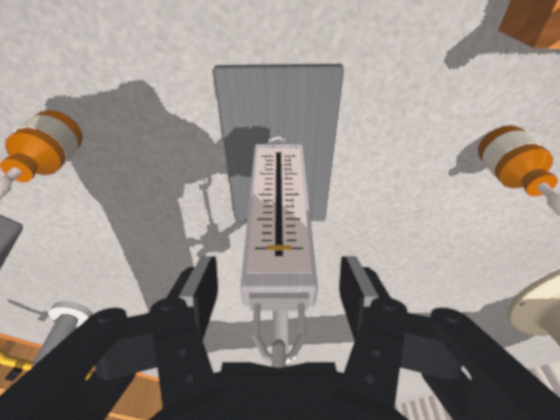

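The balance hangs free between the open fingers (gap 215 to 340, case 243 to 315). I retreat along the tool axis.

```bash

python3 -m handwheel '[{"wx":0,"wy":0,"wz":0,"x":-0.2,"y":0,"z":0,"jaw":70},{"wx":0,"wy":0,"wz":0,"x":-0.5,"y":0,"z":0,"jaw":70},{"wx":0,"wy":0,"wz":0,"x":-1,"y":0,"z":0,"jaw":70},{"wx":0,"wy":0,"wz":0,"x":-1.7,"y":0.2,"z":0,"jaw":70},{"wx":0,"wy":0,"wz":0,"x":-2.5,"y":0.6,"z":0,"jaw":70},{"wx":0,"wy":0,"wz":0,"x":-3.3,"y":1.2,"z":0,"jaw":70},{"wx":0,"wy":0,"wz":0,"x":-4,"y":2,"z":0,"jaw":70},{"wx":0,"wy":0,"wz":0,"x":-4.5,"y":2.8,"z":0,"jaw":70},{"wx":0,"wy":0,"wz":0,"x":-4.5,"y":2.8,"z":0,"jaw":70},{"wx":0,"wy":0,"wz":0,"x":-4.5,"y":2.8,"z":0,"jaw":70}]'; python3 snap.py h wrist scene top
python3 - <<'E'
from ik import *
p,d=load('pics/scene_h.npz');crop(p,325,130,405,275,4,'pics/sh_c.png')
p,d=load('pics/top_h.npz');crop(p,150,160,250,260,6,'pics/th_c.png')
E
```

```text
clock: 17.12
eef_pos: [711.1, -21.5, 301.6]
eef_rot: [-0.587, -0.395, 0.698, -0.11]
wrist_force: [-0.7, -0.7, 0.8]
gripper_width: 0.699
bail stand frame [283.5  -1.1 350.9] yaw -46.98 z axis [-0.001 -0.001  1.   ]
```

View pics/wrist_h.png

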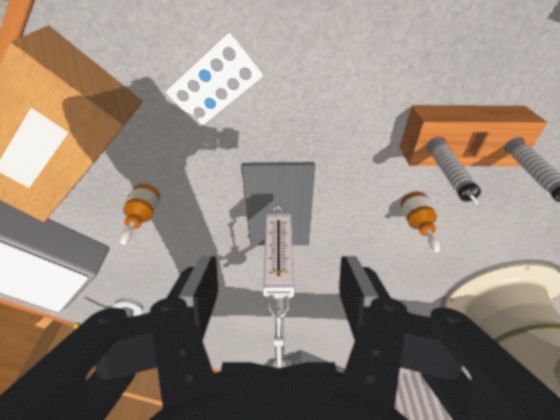

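View pics/sh_c.png

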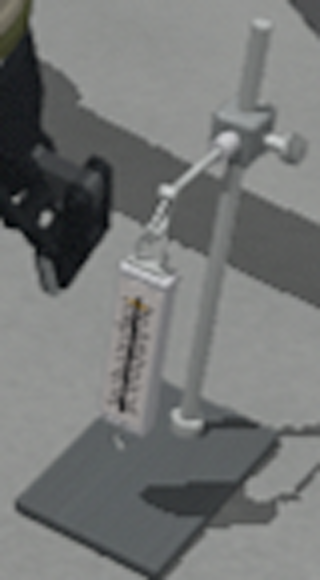

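View pics/scene_h.png

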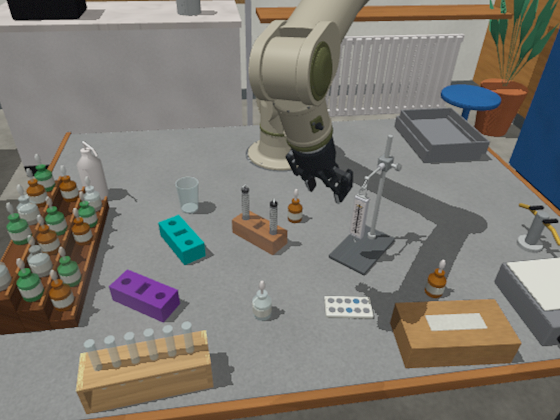

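The balance hangs in the hook, scale outward, with the gate line above the bail. I wait a while and check that it is still and that the bystanders have not moved.

```bash

python3 -m handwheel '[{"wx":0,"wy":0,"wz":0,"x":0,"y":0,"z":0,"jaw":70},{"wx":0,"wy":0,"wz":0,"x":0,"y":0,"z":0,"jaw":70},{"wx":0,"wy":0,"wz":0,"x":0,"y":0,"z":0,"jaw":70},{"wx":0,"wy":0,"wz":0,"x":0,"y":0,"z":0,"jaw":70},{"wx":0,"wy":0,"wz":0,"x":0,"y":0,"z":0,"jaw":70},{"wx":0,"wy":0,"wz":0,"x":0,"y":0,"z":0,"jaw":70},{"wx":0,"wy":0,"wz":0,"x":0,"y":0,"z":0,"jaw":70},{"wx":0,"wy":0,"wz":0,"x":0,"y":0,"z":0,"jaw":70},{"wx":0,"wy":0,"wz":0,"x":0,"y":0,"z":0,"jaw":70},{"wx":0,"wy":0,"wz":0,"x":0,"y":0,"z":0,"jaw":70},{"wx":0,"wy":0,"wz":0,"x":0,"y":0,"z":0,"jaw":70},{"wx":0,"wy":0,"wz":0,"x":0,"y":0,"z":0,"jaw":70}]'; python3 snap.py i scene wrist; python3 snap.py j scene wrist
python3 - <<'E'
from ik import *
def L(t,n):return load(f'pics/{n}_{t}.npz')
def face(t):
    p,P=wcloud(f'pics/wrist_{t}.npz');S=WS(P);k=(abs(S[...,1])<12)&(abs(S[...,0]-113)<12)&(S[...,2]>95)&(S[...,2]<195);q=S[k]
    a=np.c_[np.ones(len(q)),q[:,1],q[:,2]-150];c=np.linalg.lstsq(a,q[:,0],rcond=None)[0];return c.round(3),np.median(q,0).round(2)
for t in 'hij':print(t,face(t))
for a,b in (('h','i'),('i','j')):
    d=cv2.absdiff(L(a,'scene')[0],L(b,'scene')[0]).astype(int)[170:250,345:375].mean();print(a,b,'scene diff bal',d)
# bystander: compare initial scene with now
d=cv2.absdiff(load('pics/scene0.npz')[0],L('j','scene')[0]).max(-1)
for nm,b in dict(tubes=(235,180,252,222),tubeb=(266,198,282,236),botA=(285,192,306,224),botC=(250,280,275,322),botB=(423,260,450,300),tile=(322,293,376,322),beaker=(175,175,203,214),stand=(330,228,395,272)).items():print(nm,(d[b[1]:b[3],b[0]:b[2]]>50).mean().round(3))
p,_=L('j','scene');crop(p,350,165,385,215,12,'pics/sj_c.png')
E
```

```text
clock: 18.77
eef_pos: [711.2, -21.2, 301.0]
eef_rot: [-0.587, -0.395, 0.698, -0.11]
wrist_force: [0.4, 0.6, -0.3]
gripper_width: 0.702
bail stand frame [284.4  -1.5 350.5] yaw -47.03 z axis [-0.001 -0.     1.   ]
bail stand frame [284.4  -1.5 350.5] yaw -47.04 z axis [-0.001 -0.     1.   ]
h (array([ 1.14657e+02,  6.00000e-03, -2.00000e-03]), array([114.66,   0.34, 152.62]))
i (array([ 1.14668e+02,  6.00000e-03, -1.00000e-03]), array([114.68,   0.51, 152.45]))
j (array([ 1.14647e+02,  1.00000e-03, -0.00000e+00]), array([114.65,   0.5 , 152.27]))
h i scene diff bal 1.034861111111111
i j scene diff bal 0.7780555555555555
tubes 0.0
tubeb 0.033
botA 0.0
botC 0.0
botB 0.052
tile 0.018
beaker 0.0
stand 0.027
```

View pics/sj_c.png

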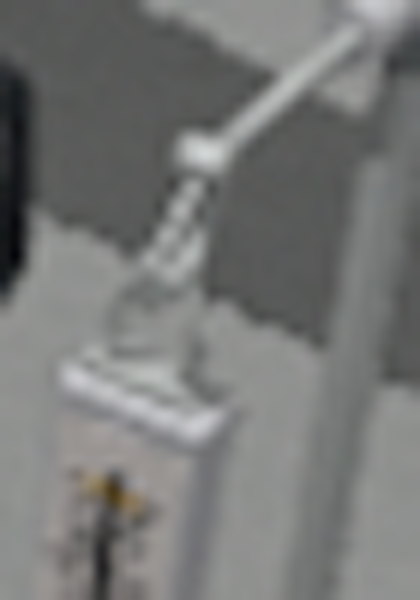

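```bash
python3 - <<'E'
from h import *
for t in('0','_j'):
    p,d=load(f'pics/scene{t}.npz');P=cloud('scene',d);
    q=P[262:298,425:448].reshape(-1,3);q=q[(q[:,2]>15)&(q[:,2]<110)];print('bottle_b',np.median(q,0).round(1))
    q=P[200:232,267:280].reshape(-1,3);q=q[(q[:,2]>60)];print('tube_b',np.median(q,0).round(1))
print(close_job())
E
```

```text
bottle_b [741.9 264.7  48.6]
tube_b [ 516.8 -100.2  111. ]
bottle_b [742.3 264.8  49.2]
tube_b [ 516.8 -100.3  110.6]
the job is handed in; nothing more can be done
None
```

The balance now hangs by its bail in the snap hook with the marked scale facing outward, and I have handed the job in at about 19 s. I gripped the case by its narrow sides with the tool tilted 25° outward and drew it straight up. I then turned it about 90° to face outward and brought the bail over the hook tip.

- **Gate:** I pressed the bail down past it with about 4–6 N. The force fell back to the held weight at a bail height of about 236 mm, which I took as the gate springing shut. I did not tug upward to test it, but the last scene crop shows the gate line above the bail.
- **Seat:** I felt it at a bail height of about 234 mm, 1–2 mm higher than the cameras suggested. The wrist force there reached 10 N (about 12 N of push with the held weight). I eased off to about 3 N before opening the jaws.
- **Hanging still:** Three wrist-camera readings over about 2 s showed it plumb within 0.002 rad and moving no more than about 0.3 mm. The robot was well clear.
- **Bystanders:** Most showed no change in the before-and-after pictures. Bottle_b, tube_b, the tile and the stand showed small differences (2–5% of pixels). Depth checks put bottle_b and tube_b within about 0.6 mm of where they started, so I put the differences down to arm shadow; the tile was checked by picture only.

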